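# Roll the stopper strip down on the tube rack

## Robot

A 7-joint arm with a two-finger parallel gripper is mounted at the origin on a cart in front of the work surface, level with it; the furniture and walls round the work are solid. World frame = base frame: x ahead of the robot, y to its left, z up, the work surface at z = 0. Lengths are in m, angles in degrees, forces in N, time in s.
With the tool pointing down it reaches from about 0.425 to 1.025 m from the base axis. Payload 3.6 kg.
Tool frame: the origin (TCP) lies at the centre of the arm's flange, where the gripper is bolted on; the fingertips stand 173 mm ahead of it and the grasp point (between the pads) lies 155 mm ahead of it (hold_point_z is the distance from the TCP to the grasp point, in m); z points along the fingers, x is the direction in which the jaws open and shut, and the axes are right-handed (so a half turn about z gives the same grasp; the last joint's range is limited). The gripper opens to 85 mm and grips with 20 to 120 N. Pads are 22 mm wide; open, the fingers measure 114 mm over their backs; the gripper's body (76 mm by 85 mm) begins 54 mm behind the grasp point. The pads swing forward as they close: fully open they stand 13 mm farther back than shut.
Start: joints at [-82.477, 33.873, 2.773, 92.16, -1.908, 54.013, -1.931], TCP at [0.162, 0.707, 0.405] pointing down, gripper open.
Joint ranges: [-153.93, 153.93], [-27.13, 128.08], [-72.61, 78.16], [10.71, 143.7], [-87.88, 267.88], [4.46, 118.87], [-176.78, 176.78]. Speed limits (degrees/s): [147.25, 147.25, 180, 180, 180, 180, 180].

## Interface

Orientations are given as a 3x3 rotation matrix whose columns are the frame's x, y, z axes.
In Python, from rig import * gives the robot as it stands. The module is installed in compiled form; this text tells all that it offers.
- The arm moves only by the shell command python3 -m creep 'ROWS' [FORCE]. ROWS is JSON, a list of rows, each an object of numbers: "claw": the finger opening in mm, from 0 to 85.4; "x", "y", "z": the shift along the tool's x, y, z scaled (see below); "wx", "wy", "wz": the turn, a rotation vector about the tool's x, y, z scaled (see below). In form: [{"claw": .., "x": .., "y": .., "z": .., "wx": .., "wy": .., "wz": ..}, ...]. A call has 1 to 5 rows; each row is the pose to reach, as a shift and turn from the pose measured when the call began, along the tool's axes at that moment; what a row does not reach only later rows make up. The controller multiplies each number of a shift by 500 mm and each number of a turn by 60 degrees. A row lasts 1/10 s, in which the tool goes at most 50 mm and 8.59 degrees, less where a joint would pass 70% of its speed; a pose out of reach is approached as far as the arm can. A call with a number of a shift or a turn outside -1 to 1 is refused whole. A call with a gripper value outside its range is refused whole. The fingers move at their own pace and stop on an object; FORCE is the grip in N (left out, the last holds). Time passes only in rows, so rows that repeat a pose let the fingers close. It gives the time, the measured TCP pose, the force and the opening at its end, in the units of the state.
- sense(): the state, without advancing time (a new reading comes with each control period).
- get_image(name): name is "scene" or "top" or "wrist"; returns the picture (420x560x3 uint8, red, green, blue); there is no depth.
- camera_model(name): a dict with "vertical_fov" (degrees; the focal length in pixels is half the picture's height over the tangent of half this angle, whatever the lens; pixels are square), "cx", "cy" (the principal point, pixels), "rvec" (rotation vector, rad) and "tvec" (3), from world to camera coordinates, as OpenCV has them. Camera axes: x right, y down, z forward; pixel columns grow to the right and rows downward; lengths in m; the calibration is good to about 2 mm. A picture is of the moment at which its call begins: read the wrist's pose just before it. camera_model takes no time and is no camera call; for the wrist camera it gives the pose at the moment of the call.
- sign_off(): hands the job in, once; it reports no verdict.
The state is a dict: "time_s": time; "q": joint angles; "joint_velocities": joint speeds; "joint_efforts": joint torques, N m; "position": TCP position; "eef_rot": TCP orientation; "force": force on the tool from outside, world axes, zero at the start; "ft_torque": the same for the moment, N m; "grip_width": finger opening in m.
Only numpy, scipy, OpenCV 4.12 (cv2) and the standard library are available. Lean on these libraries where they do the work, as an engineer would, in place of code of your own. Each camera call takes 0.05 s, during which the arm holds its last target.

## Task

Take the hand roller out of its holder and roll it along the row of stopper links on the tube rack, bearing down on it with about 14 N and never more than 25 N, until all eight links are fully seated flat on the plate. Press the links with the roller only, not with the gripper, then hang the roller upright in its holder again. Leave the other things on the bench where they are.

Things in the scene. Friction and masses are not known exactly. Their poses are not given: they have to be found in the camera images.
- strip_mid (a point): Mid-point of the row of 8 white links (each 21 mm across the row, 17 long, 5 thick, pitch 18; row 144 mm long), y along the row, z up, 65 mm above the bench: nominal height of seated links' tops. The plate really stands up to 8 mm higher or lower and slants by 0.045 to 0.075 rad along the row (one end 6 to 11 mm higher than the other); neither is in this reading: see or feel it. Unseated links stand up to 5 mm prouder.
- holder_rim (a point): Centre of the mouth, at rim height (52 mm above the bench), of the roller's holder: a grey open-topped pocket fixed to the bench. Inside 50 x 50 mm, 47 mm deep, walls 6 mm, foot 90 (x) x 80 (y) mm; x and y along its walls. The roller hangs in it upright by its square flange, which lies on the rim; its wheel is 3 mm clear of the floor.
- roller_grip (a point): Middle of the upright handle of the hand roller (0.2 to 0.35 kg). Handle: grey block 28 (x) x 34 (y) x 64 mm high, this point 30 mm below its top, 34 mm above the flange (steel, 66 x 66 x 4 mm). Below it a fork 40 mm wide (x) with a black wheel, 40 mm diameter, 30 mm wide, lowest point 82 mm under this point. x along the axle, y the way it rolls, z up.
- roller_foot (a point): Lowest point of the roller's wheel when it is upright, 82 mm below roller_grip, same axes; in the holder it hangs 44 mm below the holder's rim.
- wheel (a joint): Turning of the roller's wheel in its fork (rad, free to turn either way, 0 at the start; one rad is 20 mm of rolling).
- rack: Tube rack fixed to the bench: grey base 66 (x) x 214 (y) mm; on an adjustable steel leg at each end a grey plate 46 x 204 mm with 8 clear tubes under it and the white stopper links on it, which are its highest parts. Plate and base are rigid. Origin under the centre of the base, on the bench; axes as strip_mid.
- roller: The whole hand roller; origin at roller_foot, same axes.
- usb_stick: Bystander: black stick 18 x 56 x 8 mm lying beside the holder.
- adapter: Bystander: black oblong block 45 x 90 x 30 mm lying beside the holder.
- slide_case: Bystander: oblong case 30 x 85 x 34 mm standing beside the rack.
- wash_bottle: Bystander: wash bottle with bent spout, 216 mm high, at the back right.
- buffer: Bystander: small white bottle 44 x 44 x 90 mm at the back left.
- mouse: Bystander: computer mouse 89 x 48 x 32 mm at the back.
- pipette: Bystander: hand pipette 272 mm long lying at the right.
- tape: Bystander: roll of tape 96 mm across, 25 mm high, at the front right.
- link1 (a joint): Depth of stopper link 1 of 8, counted from the rack's -y end to its +y end (centre at y = -63 mm from strip_mid), in m: 0 standing proud, 0.005 fully seated. Takes 7 N to push down, a little more in motion; moves on its own and stays where it is left.
- link2 (a joint): Depth of stopper link 2 of 8, counted from the rack's -y end to its +y end (centre at y = -45 mm from strip_mid), in m: 0 standing proud, 0.005 fully seated. Takes 7 N to push down, a little more in motion; moves on its own and stays where it is left.
- link3 (a joint): Depth of stopper link 3 of 8, counted from the rack's -y end to its +y end (centre at y = -27 mm from strip_mid), in m: 0 standing proud, 0.005 fully seated. Takes 7 N to push down, a little more in motion; moves on its own and stays where it is left.
- link4 (a joint): Depth of stopper link 4 of 8, counted from the rack's -y end to its +y end (centre at y = -9 mm from strip_mid), in m: 0 standing proud, 0.005 fully seated. Takes 7 N to push down, a little more in motion; moves on its own and stays where it is left.
- link5 (a joint): Depth of stopper link 5 of 8, counted from the rack's -y end to its +y end (centre at y = +9 mm from strip_mid), in m: 0 standing proud, 0.005 fully seated. Takes 7 N to push down, a little more in motion; moves on its own and stays where it is left.
- link6 (a joint): Depth of stopper link 6 of 8, counted from the rack's -y end to its +y end (centre at y = +27 mm from strip_mid), in m: 0 standing proud, 0.005 fully seated. Takes 7 N to push down, a little more in motion; moves on its own and stays where it is left.
- link7 (a joint): Depth of stopper link 7 of 8, counted from the rack's -y end to its +y end (centre at y = +45 mm from strip_mid), in m: 0 standing proud, 0.005 fully seated. Takes 7 N to push down, a little more in motion; moves on its own and stays where it is left.
- link8 (a joint): Depth of stopper link 8 of 8, counted from the rack's -y end to its +y end (centre at y = +63 mm from strip_mid), in m: 0 standing proud, 0.005 fully seated. Takes 7 N to push down, a little more in motion; moves on its own and stays where it is left.
Mind the look-alikes: they are no part of the job. What is shaped like the roller but orange or pink is not meant.

How it is judged:
By the outcome, as a careful person would: the job done as asked, in the order asked, and still so for the second after the job is handed in, with the robot touching nothing.
It also fails if it takes over 72 s, if anything falls off the work surface, if the arm or the gripper's body presses on something with over 40 N, if the wrist force passes 120 N, or if a joint passes its speed limit or range.

## Working session

There is one attempt and no reset: what is moved stays moved. The work goes in short steps, Python scripts to look and compute and a shell command to move; the robot and the scene stay as the last step left them, time stands still between calls to the robot, and variables do not carry over. Pictures are saved under pics/ and viewed, and the job is handed in when it is done.

```bash
mkdir -p pics; cat > h.py <<'E'
from rig import *
import numpy as np, cv2
def snap(n,f):
    s=sense(); m=camera_model(n); im=get_image(n)
    cv2.imwrite('pics/'+f,cv2.cvtColor(np.asarray(im),cv2.COLOR_RGB2BGR)); return s,m
def K(m):
    f=210/np.tan(np.radians(m['vertical_fov'])/2)
    return np.array([[f,0,m['cx']],[0,f,m['cy']],[0,0,1.]])
def ray(m,u,v):
    R=cv2.Rodrigues(np.array(m['rvec'],float))[0]; t=np.array(m['tvec'],float).ravel()
    d=R.T@np.linalg.inv(K(m))@np.array([u,v,1.]); return -R.T@t,d
def atz(m,u,v,z):
    c,d=ray(m,u,v); return c+d*(z-c[2])/d[2]
def proj(m,p):
    R=cv2.Rodrigues(np.array(m['rvec'],float))[0]; t=np.array(m['tvec'],float).ravel()
    q=K(m)@(R@np.asarray(p,float)+t); return q[:2]/q[2]
E
python3 - <<'E'
from h import *
s=sense()
for k in s: print(k,np.round(s[k],4).tolist())
for n in ['scene','top','wrist']:
    s,m=snap(n,n+'0.png'); print(n,m)
E
```

```text
time_s 0.0
q [-82.4779, 33.9259, 2.767, 92.2367, -1.9076, 54.0111, -1.9302]
joint_velocities [0.0375, -0.1371, 0.1178, 0.0164, 0.0132, -0.0567, -0.0904]
joint_efforts [0.0003, -54.8694, 1.5469, -19.8122, 0.0094, 0.0088, -0.0]
position [0.1615, 0.7063, 0.4035]
eef_rot [[0.2228, 0.9749, -0.0004], [0.9749, -0.2228, -0.0022], [-0.0022, 0.0001, -1.0]]
force [0.7797, 0.3106, 0.5079]
ft_torque [-0.0055, 0.024, 0.0392]
grip_width 0.0854
scene {'vertical_fov': 51.76728971310597, 'cx': 286.1683000645151, 'cy': 212.45294372569217, 'rvec': array([ 0.63951953, -2.67437434,  1.12879178]), 'tvec': array([0.32920955, 0.37713735, 0.69137573])}
top {'vertical_fov': 54.94337260471112, 'cx': 282.3958655531687, 'cy': 205.62224637999338, 'rvec': array([ 2.14884321, -2.02335218,  0.24265057]), 'tvec': array([-0.27198275,  0.49515361,  0.84918059])}
wrist {'vertical_fov': 62.95547132809084, 'cx': 279.4102640717991, 'cy': 209.70407842468182, 'rvec': array([-2.23954464, -1.78343651, -0.29841781]), 'tvec': array([-0.72266099, -0.04224209,  0.3818102 ])}
```

View pics/scene0.png

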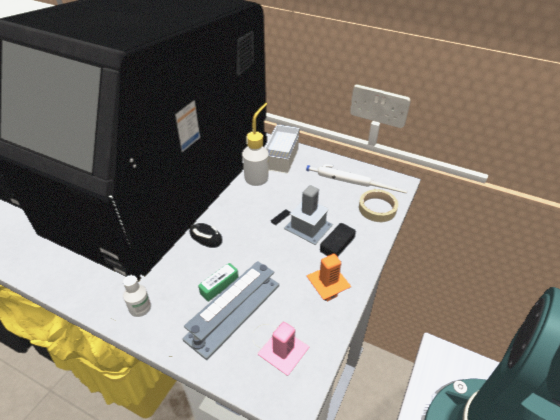

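View pics/top0.png

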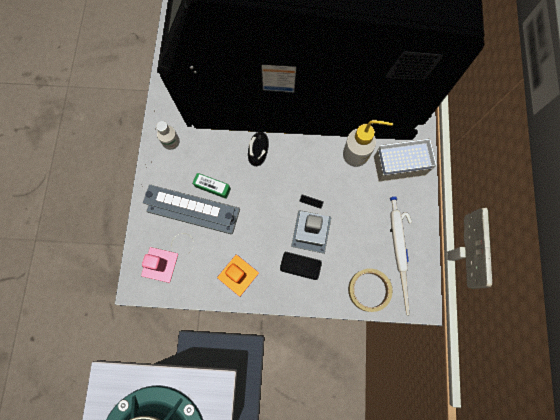

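View pics/wrist0.png

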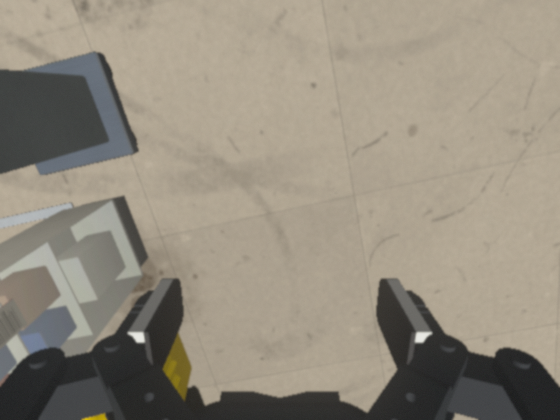

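```bash
python3 - <<'E'
from h import *
t=cv2.imread('pics/top0.png'); s=cv2.imread('pics/scene0.png')
a=cv2.resize(t[165:275,130:340],None,fx=3.8,fy=3.8,interpolation=cv2.INTER_CUBIC); cv2.imwrite('pics/topz.png',a)
a=cv2.resize(s[170:370,170:370],None,fx=3,fy=3,interpolation=cv2.INTER_CUBIC); cv2.imwrite('pics/scz.png',a)
m=camera_model('top')
for u,v,z in [(194,208,.065),(312,229,.052),(313,222,.12),(192,208,0.06),(238,274,.1),(155,263,.1),(117,305,0),(440,325,0)]:
    print(u,v,np.round(atz(m,u,v,z),3))
E
```

```text
194 208 [ 0.492 -0.045  0.065]
312 229 [ 0.463 -0.311  0.052]
313 222 [ 0.465 -0.308  0.12 ]
192 208 [ 0.493 -0.039  0.06 ]
238 274 [ 0.35 -0.16  0.1 ]
155 263 [0.362 0.014 0.1  ]
117 305 [0.271 0.12  0.   ]
440 325 [ 0.272 -0.609  0.   ]
```

View pics/topz.png

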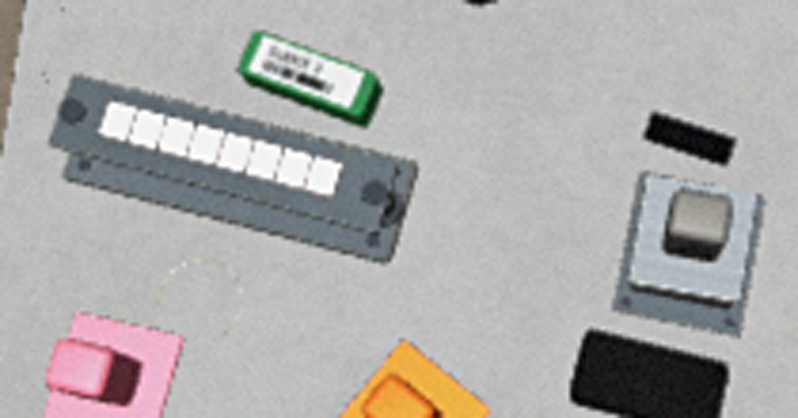

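View pics/scz.png

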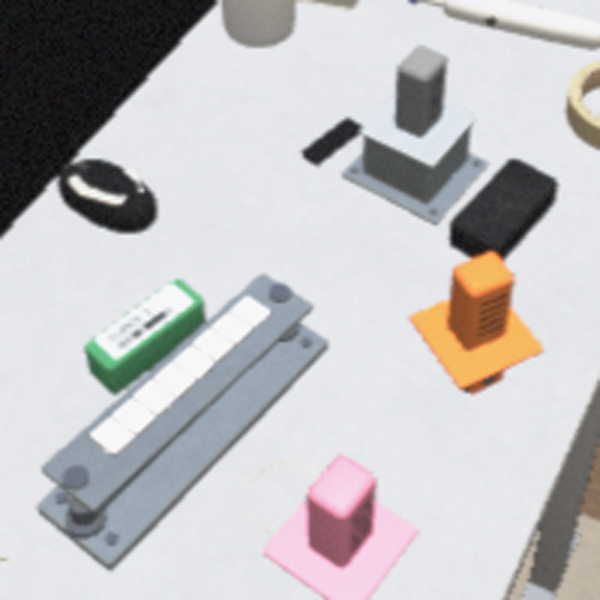

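```bash
python3 - <<'E'
from h import *
s=sense(); m=camera_model('wrist'); c,d=ray(m,280,210); R=np.array(s['eef_rot'])
print(R.T@(c-s['position']), R.T@d, s['time_s'])
m=camera_model('top')
f=lambda x,y:(130+x/3.8,165+y/3.8)
for n,P,z in [('row ends',[(102,117),(339,178)],.068),('handle top',[(667,190),(727,190),(668,245),(722,258)],.12),('flange',[(640,175),(760,187),(628,290),(742,300)],.056),('foot',[(612,305),(742,335)],.005),('rackplate',[(68,76),(418,160),(50,147),(390,228)],.06),('base',[(63,180),(385,262)],0.005)]:
    p=[atz(m,*f(*q),z) for q in P]; print(n,np.round(p,4).tolist())
E
```

```text
[-0.00074603 -0.08454284  0.03106169] [6.77791463e-04 3.29364818e-01 9.44204458e-01] 0.15
row ends [[0.5145, 0.0411, 0.068], [0.486, -0.1025, 0.068]]
handle top [[0.4785, -0.2923, 0.12], [0.4805, -0.3251, 0.12], [0.4479, -0.2942, 0.12], [0.4425, -0.3238, 0.12]]
flange [[0.5012, -0.2785, 0.056], [0.4981, -0.3497, 0.056], [0.4321, -0.275, 0.056], [0.4302, -0.3414, 0.056]]
foot [[0.4303, -0.2666, 0.005], [0.4166, -0.3469, 0.005]]
rackplate [[0.5407, 0.0678, 0.06], [0.5015, -0.1467, 0.06], [0.4964, 0.0723, 0.06], [0.4596, -0.1339, 0.06]]
base [[0.4884, 0.0817, 0.005], [0.4486, -0.1249, 0.005]]
```

```bash
r='';python3 -m creep '[{"x":-0.544,"y":0.819,"claw":85},{"x":-0.544,"y":0.819,"claw":85},{"x":-0.544,"y":0.819,"claw":85},{"x":-0.544,"y":0.819,"claw":85},{"x":-0.544,"y":0.819,"claw":85}]'
```

```text
invalid input
```

```bash
python3 -m creep '[{"claw":85,"x":-0.544,"y":0.819,"z":0,"wx":0,"wy":0,"wz":0},{"claw":85,"x":-0.544,"y":0.819,"z":0,"wx":0,"wy":0,"wz":0},{"claw":85,"x":-0.544,"y":0.819,"z":0,"wx":0,"wy":0,"wz":0},{"claw":85,"x":-0.544,"y":0.819,"z":0,"wx":0,"wy":0,"wz":0},{"claw":85,"x":-0.544,"y":0.819,"z":0,"wx":0,"wy":0,"wz":0}]'
```

```text
time_s: 0.65
position: [0.3347, 0.5237, 0.4043]
eef_rot: [[0.223, 0.975, -0.0], [0.975, -0.223, -0.002], [-0.002, 0.0, -1.0]]
force: [0.3, 1.2, -0.8]
grip_width: 0.0849
```

```bash
python3 -m creep '[{"claw":85,"x":-0.3,"y":0.399,"z":0,"wx":0,"wy":0,"wz":0},{"claw":85,"x":-0.3,"y":0.399,"z":0,"wx":0,"wy":0,"wz":0},{"claw":85,"x":-0.3,"y":0.399,"z":0,"wx":0,"wy":0,"wz":0},{"claw":85,"x":-0.3,"y":0.399,"z":0,"wx":0,"wy":0,"wz":0},{"claw":85,"x":-0.3,"y":0.399,"z":0,"wx":0,"wy":0,"wz":0}]'
```

```text
time_s: 1.15
position: [0.4957, 0.3325, 0.4046]
eef_rot: [[0.222, 0.975, -0.001], [0.975, -0.222, -0.002], [-0.002, -0.0, -1.0]]
force: [0.3, 0.6, 0.2]
grip_width: 0.085
```

```bash
python3 -m creep '[{"claw":85,"x":-0.709,"y":0.15,"z":0,"wx":0,"wy":0,"wz":0},{"claw":85,"x":-0.709,"y":0.15,"z":0,"wx":0,"wy":0,"wz":0},{"claw":85,"x":-0.709,"y":0.15,"z":0,"wx":0,"wy":0,"wz":0},{"claw":85,"x":-0.709,"y":0.15,"z":0,"wx":0,"wy":0,"wz":0},{"claw":85,"x":-0.709,"y":0.15,"z":0,"wx":0,"wy":0,"wz":0}]'
```

```text
time_s: 1.65
position: [0.4911, 0.0823, 0.4051]
eef_rot: [[0.222, 0.975, -0.0], [0.975, -0.222, -0.002], [-0.002, 0.0, -1.0]]
force: [1.7, -0.2, 0.4]
grip_width: 0.0847
```

```bash
python3 -m creep '[{"claw":85,"x":-0.229,"y":0.047,"z":0,"wx":0,"wy":0,"wz":0},{"claw":85,"x":-0.229,"y":0.047,"z":0,"wx":0,"wy":0,"wz":0},{"claw":85,"x":-0.229,"y":0.047,"z":0,"wx":0,"wy":0,"wz":0}]'; python3 -c "
from h import *
s,m=snap('wrist','w1.png'); print(np.round(s['position'],4),m)
print(np.round(s['q'],1))"
```

```text
time_s: 1.95
position: [0.4875, -0.04, 0.4055]
eef_rot: [[0.23, 0.973, -0.001], [0.973, -0.23, -0.004], [-0.004, 0.0, -1.0]]
force: [-0.3, -0.1, -0.1]
grip_width: 0.0851
[ 0.4875 -0.04    0.4055] {'vertical_fov': 62.95547132809084, 'cx': 279.4102640717991, 'cy': 209.70407842468182, 'rvec': array([-2.24403067, -1.77479207, -0.29422941]), 'tvec': array([-0.07085082, -0.50003804,  0.22278363])}
[ -8.5  17.1   9.7 122.3  -3.9  40.9  80.5]
```

View pics/w1.png

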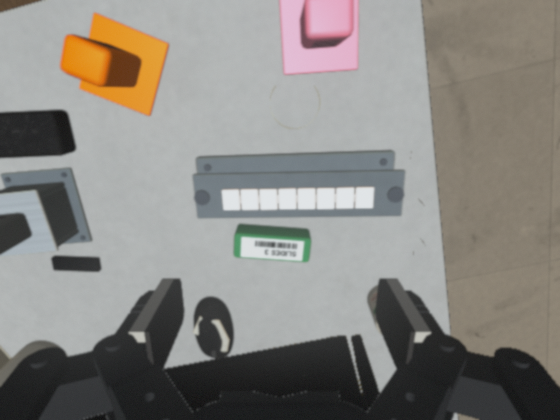

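```bash
python3 -m creep '[{"claw":85,"x":-0.5,"y":0.074,"z":0,"wx":0,"wy":0,"wz":0},{"claw":85,"x":-0.5,"y":0.074,"z":0,"wx":0,"wy":0,"wz":0},{"claw":85,"x":-0.5,"y":0.074,"z":0,"wx":0,"wy":0,"wz":0},{"claw":85,"x":-0.5,"y":0.074,"z":0,"wx":0,"wy":0,"wz":0},{"claw":85,"x":-0.5,"y":0.074,"z":0,"wx":0,"wy":0,"wz":0}]'; python3 -c "
from h import *
s,m=snap('wrist','w2.png'); print(np.round(s['position'],4),m)
print(np.round(s['q'],1))
import pickle; pickle.dump(m,open('w2.pkl','wb'))"
```

```text
time_s: 2.5
position: [0.4665, -0.2846, 0.4068]
eef_rot: [[0.23, 0.973, -0.0], [0.973, -0.23, -0.005], [-0.005, 0.001, -1.0]]
force: [1.3, -0.3, 0.1]
grip_width: 0.0846
[ 0.4665 -0.2846  0.4068] {'vertical_fov': 62.95547132809084, 'cx': 279.4102640717991, 'cy': 209.70407842468182, 'rvec': array([-2.24412199, -1.77359361, -0.29422229]), 'tvec': array([ 0.17165985, -0.53436374,  0.21055217])}
[ 16.6  21.3  13.  115.7  -6.4  43.6 110.1]
```

View pics/w2.png

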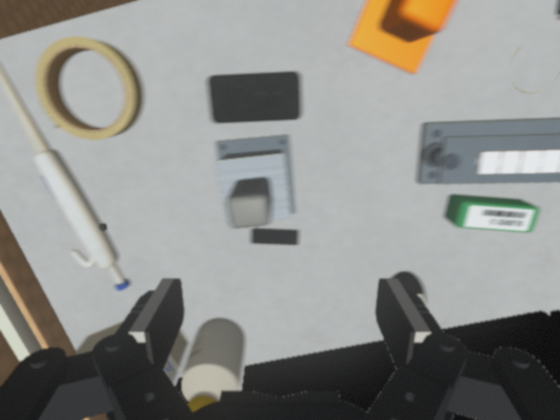

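```bash
python3 -c "
from h import *
import pickle
s,m=snap('wrist','w3.png'); print(np.round(s['position'],4),s['time_s'])
pickle.dump(m,open('w3.pkl','wb'))
im=cv2.imread('pics/w3.png')
cv2.imwrite('pics/w3z.png',cv2.resize(im[120:250,190:320],None,fx=4.5,fy=4.5,interpolation=cv2.INTER_CUBIC))"
```

```text
[ 0.4642 -0.2945  0.4077] 2.55
```

View pics/w3z.png

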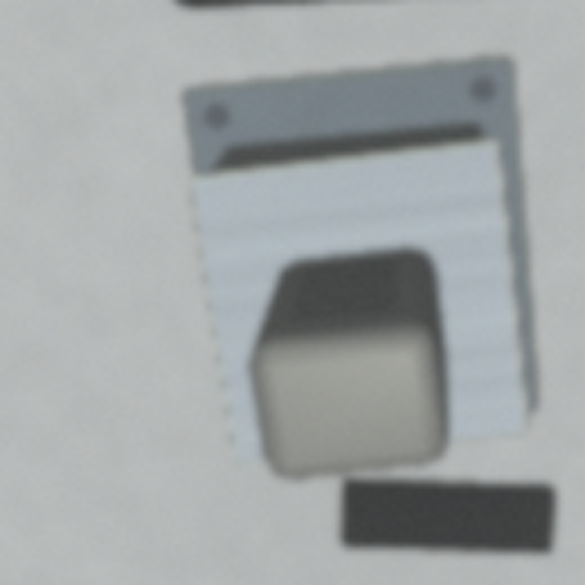

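```bash
cat > fit.py <<'E'
from h import *
import pickle
from scipy.optimize import least_squares
m=pickle.load(open('w3.pkl','rb'))
f=lambda p:(190+(p[0]+.5)/4.5-.5,120+(p[1]+.5)/4.5-.5)
for n,P,z in [('flange',[(192,175),(500,140),(527,430)],.056),('handletop',[(252,345),(440,327),(448,462),(266,478)],.12),('foot',[(183,92),(513,58)],.005)]:
    p=np.array([atz(m,*f(q),z) for q in P]); print(n,np.round(p,4).tolist())
    print(np.linalg.norm(np.diff(p,axis=0),axis=1), np.degrees(np.arctan2(*(np.diff(p,axis=0)[:,:2].T))))
E
python3 fit.py
```

```text
flange [[0.4304, -0.3378, 0.056], [0.4388, -0.2736, 0.056], [0.5027, -0.2822, 0.056]]
[0.06474804 0.06449025] [ 7.47335316 97.62271091]
handletop [[0.4518, -0.3237, 0.12], [0.4565, -0.2912, 0.12], [0.4812, -0.2957, 0.12], [0.4764, -0.3282, 0.12]]
[0.03284596 0.02512754 0.03275893] [   8.17117637  100.41482974 -171.60831371]
foot [[0.4184, -0.3441, 0.005], [0.4297, -0.266, 0.005]]
[0.07887589] [8.21845498]
```

```bash
cat >> h.py <<'E'
from scipy.spatial.transform import Rotation as Ro
def goal(p,yaw,zt=155):
    """grasp point p (world), tool x = roller y axis for yaw deg"""
    s=sense(); R=np.array(s['eef_rot']); y=np.radians(yaw)
    X=np.array([-np.sin(y),np.cos(y),0]); Z=np.array([0,0,-1.]); T=np.c_[X,np.cross(Z,X),Z]
    tcp=np.array(p)-Z*zt/1000
    d=R.T@(tcp-s['position'])/0.5; w=np.degrees(Ro.from_matrix(R.T@T).as_rotvec())/60
    print('t',s['time_s'],'d/0.5',np.round(d,4),'w/60',np.round(w,4),'F',np.round(s['force'],1),'pos',np.round(s['position'],4),'grip',s['grip_width'])
E
python3 -c "
from h import *
goal((.4665,-.310,.17),-7.9)"
```

```text
t 2.6 d/0.5 [-0.0343  0.0124  0.1653] w/60 [ 0.0024  0.0103 -0.1028] F [ 0.2  0.8 -0.1] pos [ 0.4646 -0.2909  0.4074] grip 0.08493876754580257
```

```bash
python3 -m creep '[{"claw":85,"x":-0.034,"y":0.0124,"z":0.165,"wx":0.0024,"wy":0.01,"wz":-0.1028},{"claw":85,"x":-0.034,"y":0.0124,"z":0.165,"wx":0.0024,"wy":0.01,"wz":-0.1028},{"claw":85,"x":-0.034,"y":0.0124,"z":0.165,"wx":0.0024,"wy":0.01,"wz":-0.1028},{"claw":85,"x":-0.034,"y":0.0124,"z":0.165,"wx":0.0024,"wy":0.01,"wz":-0.1028}]'; python3 -c "
from h import *
goal((.4665,-.310,.09),-7.9)
s,m=snap('wrist','w4.png');
goal((.4665,-.310,.09),-7.9)"
```

```text
time_s: 3.0
position: [0.4669, -0.3089, 0.325]
eef_rot: [[0.137, 0.991, -0.001], [0.991, -0.137, 0.001], [0.001, -0.002, -1.0]]
force: [0.6, -0.4, 1.0]
grip_width: 0.0847
t 3.0 d/0.5 [-0.0024 -0.0002  0.1599] w/60 [-0.0015 -0.0008  0.0005] F [ 0.6 -0.4  1. ] pos [ 0.4669 -0.3089  0.325 ] grip 0.08472346036458879
t 3.05 d/0.5 [-0.0023 -0.0016  0.1621] w/60 [0.0009 0.0001 0.0011] F [ 0.9 -0.  -0.7] pos [ 0.4674 -0.309   0.3261] grip 0.08497970313574968
```

View pics/w4.png

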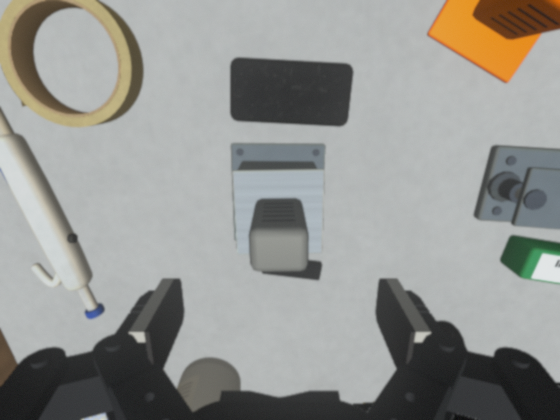

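```bash
python3 -m creep '[{"claw":85,"x":-0.002,"y":-0.001,"z":0.08,"wx":0,"wy":0,"wz":0},{"claw":85,"x":-0.002,"y":-0.001,"z":0.161,"wx":0,"wy":0,"wz":0},{"claw":85,"x":-0.002,"y":-0.001,"z":0.161,"wx":0,"wy":0,"wz":0},{"claw":85,"x":-0.002,"y":-0.001,"z":0.161,"wx":0,"wy":0,"wz":0}]'; python3 -c "
from h import *
goal((.4665,-.310,.09),-7.9)
snap('wrist','w5.png')
goal((.4665,-.310,.09),-7.9)"
```

```text
time_s: 3.45
position: [0.4676, -0.3094, 0.247]
eef_rot: [[0.135, 0.991, 0.002], [0.991, -0.135, -0.0], [-0.0, 0.002, -1.0]]
force: [-0.8, 0.3, 0.0]
grip_width: 0.0849
t 3.45 d/0.5 [-0.0015 -0.0021  0.0041] w/60 [0.0021 0.0002 0.0022] F [-0.8  0.3  0. ] pos [ 0.4676 -0.3094  0.247 ] grip 0.08487312635597515
t 3.5 d/0.5 [-0.0006 -0.0028  0.0057] w/60 [0.0041 0.0011 0.002 ] F [-0.1  0.2  0.4] pos [ 0.4679 -0.3099  0.2479] grip 0.08495843394719567
```

View pics/w5.png

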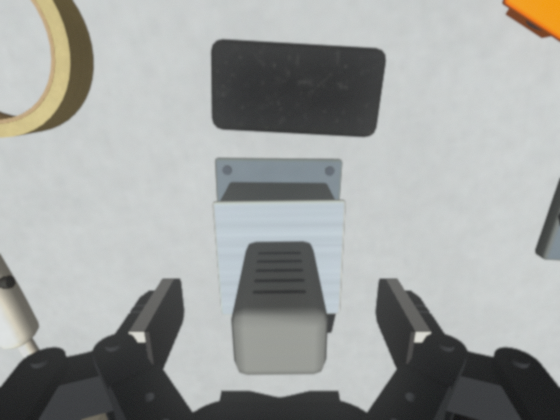

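```bash
python3 -m creep '[{"claw":20,"x":0,"y":-0.0025,"z":0.004,"wx":0,"wy":0,"wz":0},{"claw":20,"x":0,"y":-0.0025,"z":0.004,"wx":0,"wy":0,"wz":0},{"claw":20,"x":0,"y":-0.0025,"z":0.004,"wx":0,"wy":0,"wz":0},{"claw":20,"x":0,"y":-0.0025,"z":0.004,"wx":0,"wy":0,"wz":0},{"claw":20,"x":0,"y":-0.0025,"z":0.004,"wx":0,"wy":0,"wz":0}]' 80; python3 -c "
from h import *
goal((.4665,-.310,.09),-7.9)"
```

```text
time_s: 4.0
position: [0.4671, -0.31, 0.247]
eef_rot: [[0.135, 0.991, 0.006], [0.991, -0.135, -0.002], [-0.002, 0.006, -1.0]]
force: [-0.5, 1.2, 7.0]
grip_width: 0.0333
t 4.0 d/0.5 [-0.0001 -0.0012  0.0041] w/60 [0.0057 0.0016 0.0019] F [-0.5  1.2  7. ] pos [ 0.4671 -0.31    0.247 ] grip 0.03331789370610999
```

```bash
python3 -m creep '[{"claw":20,"x":0,"y":0,"z":-0.06,"wx":0,"wy":0,"wz":0},{"claw":20,"x":0,"y":0.001,"z":-0.12,"wx":0,"wy":0,"wz":0},{"claw":20,"x":0,"y":0.001,"z":-0.18,"wx":0,"wy":0,"wz":0},{"claw":20,"x":0,"y":0.001,"z":-0.18,"wx":0,"wy":0,"wz":0}]'; python3 -c "
from h import *
goal((.4665,-.310,.18),-7.9)
snap('wrist','w6.png');snap('scene','s6.png')
goal((.4665,-.310,.18),-7.9)"
```

```text
time_s: 4.4
position: [0.468, -0.3108, 0.3406]
eef_rot: [[0.136, 0.991, 0.012], [0.991, -0.136, -0.006], [-0.004, 0.013, -1.0]]
force: [-0.1, -0.1, -1.7]
grip_width: 0.0331
t 4.4 d/0.5 [ 0.0012 -0.0033  0.0111] w/60 [0.0123 0.0042 0.0015] F [-0.1 -0.1 -1.7] pos [ 0.468  -0.3108  0.3406] grip 0.03314883038403061
t 4.5 d/0.5 [-0.0007 -0.0005  0.0044] w/60 [0.006  0.0015 0.002 ] F [-0.2  0.6 -2.5] pos [ 0.4668 -0.3097  0.3372] grip 0.03308525600693244
```

View pics/w6.png

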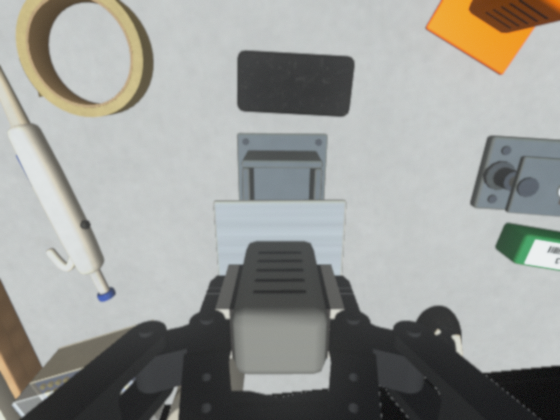

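View pics/s6.png

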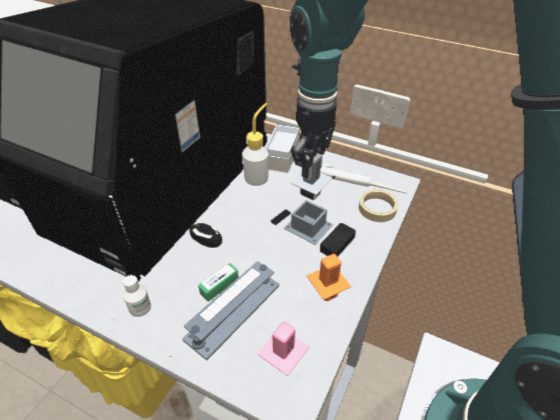

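```bash
python3 - <<'E'
from h import *
goal((.52,-.031,.205),-11)
E
```

```text
t 4.5 d/0.5 [ 0.5665  0.0302 -0.0464] w/60 [0.006  0.0014 0.0536] F [-0.2  0.6 -2.5] pos [ 0.4668 -0.3097  0.3372] grip 0.03308525600693244
```

```bash
python3 -m creep '[{"claw":20,"x":0.05,"y":0.003,"z":-0.046,"wx":0.006,"wy":0.001,"wz":0.01},{"claw":20,"x":0.566,"y":0.03,"z":-0.046,"wx":0.006,"wy":0.001,"wz":0.054},{"claw":20,"x":0.566,"y":0.03,"z":-0.046,"wx":0.006,"wy":0.001,"wz":0.054},{"claw":20,"x":0.566,"y":0.03,"z":-0.046,"wx":0.006,"wy":0.001,"wz":0.054},{"claw":20,"x":0.566,"y":0.03,"z":-0.046,"wx":0.006,"wy":0.001,"wz":0.054}]'; python3 -c "
from h import *
goal((.52,-.031,.205),-11)"
```

```text
time_s: 5.0
position: [0.5081, -0.0865, 0.3581]
eef_rot: [[0.192, 0.981, -0.004], [0.981, -0.192, -0.0], [-0.001, -0.004, -1.0]]
force: [-0.2, -0.6, -3.4]
grip_width: 0.0334
t 5.0 d/0.5 [ 0.1135  0.002  -0.0039] w/60 [-0.0036  0.0008 -0.0008] F [-0.2 -0.6 -3.4] pos [ 0.5081 -0.0865  0.3581] grip 0.03344077055536952
```

```bash
python3 -m creep '[{"claw":20,"x":0.113,"y":0.002,"z":-0.004,"wx":-0.003,"wy":0.001,"wz":0},{"claw":20,"x":0.113,"y":0.002,"z":-0.004,"wx":-0.003,"wy":0.001,"wz":0},{"claw":20,"x":0.113,"y":0.002,"z":-0.004,"wx":-0.003,"wy":0.001,"wz":0}]'; python3 -c "
from h import *
import pickle
s,m=snap('wrist','w7.png'); s2,m2=snap('wrist','w8.png')
pickle.dump((s,m,s2,m2),open('w78.pkl','wb'))
goal((.52,-.031,.205),-11)"
```

```text
time_s: 5.3
position: [0.5197, -0.0284, 0.3584]
eef_rot: [[0.186, 0.983, -0.004], [0.983, -0.186, 0.001], [0.0, -0.004, -1.0]]
force: [0.2, -0.1, -3.8]
grip_width: 0.0329
t 5.4 d/0.5 [ 0.0031  0.0011 -0.0022] w/60 [-0.0032  0.0014 -0.0018] F [ 0.6 -0.4 -2.8] pos [ 0.5191 -0.0324  0.3589] grip 0.03297516529392529
```

View pics/w8.png

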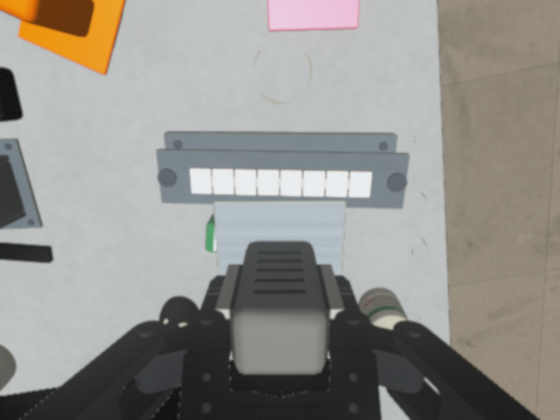

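```bash
cat > rackfit.py <<'E'
from h import *
import pickle
from scipy.optimize import least_squares
s,m,s2,m2=pickle.load(open('w78.pkl','rb'))
V=[]
for fn,mm,roi in [('w8.png',m2,(150,215,180,385)),('w7.png',m,(150,215,175,395)),('top0.png',camera_model('top'),(185,222,150,225)),('scene0.png',camera_model('scene'),(260,330,190,270))]:
    im=cv2.imread('pics/'+fn).astype(float); r0,r1,c0,c1=roi
    sub=im[r0:r1,c0:c1]; g=sub.min(2)
    k=8; gu=cv2.resize(g,None,fx=k,fy=k,interpolation=cv2.INTER_CUBIC)
    # threshold midway plate/white
    th=(np.percentile(g,97)+110)/2
    mk=(gu>th).astype(np.uint8); mk=cv2.morphologyEx(mk,cv2.MORPH_CLOSE,np.ones((25,25)))
    mk=cv2.morphologyEx(mk,cv2.MORPH_OPEN,np.ones((25,25)))
    cs,_=cv2.findContours(mk,cv2.RETR_EXTERNAL,cv2.CHAIN_APPROX_NONE)
    vis=cv2.cvtColor(np.clip(gu,0,255).astype(np.uint8),cv2.COLOR_GRAY2BGR)
    # choose most elongated big contour
    cs=[c for c in cs if cv2.contourArea(c)>3000]
    best=max(cs,key=lambda c:max(cv2.minAreaRect(c)[1])/min(cv2.minAreaRect(c)[1])*(cv2.contourArea(c)>20000))
    h=cv2.convexHull(best)
    q=cv2.approxPolyN(h,4) if hasattr(cv2,'approxPolyN') else None
    q=q.reshape(-1,2).astype(float)
    cv2.polylines(vis,[q.astype(np.int32)],True,(0,0,255),2)
    sc=min(800/vis.shape[1],600/vis.shape[0]); cv2.imwrite('pics/seg_'+fn,cv2.resize(vis,None,fx=sc,fy=sc))
    q=(q+.5)/k-.5+[c0,r0]; print(fn,th,np.round(q,2).tolist()); V.append((mm,q))
pickle.dump(V,open('V.pkl','wb'))
E
python3 rackfit.py
```

```text
w8.png 172.0 [[417.19, 214.44], [179.56, 214.44], [179.56, 201.94], [341.81, 200.94]]
w7.png 172.0 [[422.06, 214.44], [174.56, 214.44], [174.56, 201.44], [342.06, 201.06]]
top0.png 178.5 [[193.19, 184.56], [224.44, 198.06], [224.44, 203.19], [151.44, 184.56]]
scene0.png 178.5 [[278.56, 259.56], [208.31, 321.06], [189.56, 318.56], [189.56, 259.56]]
```

```bash
python3 - <<'E'
s=open('rackfit.py').read()
s=s.replace("    best=max(cs,key=lambda c:max(cv2.minAreaRect(c)[1])/min(cv2.minAreaRect(c)[1])*(cv2.contourArea(c)>20000))\n","    sx,sy=seed; best=[c for c in cs if cv2.pointPolygonTest(c,(float((sx-c0)*k),float((sy-r0)*k)),False)>0][0]\n")
s=s.replace("for fn,mm,roi in","for fn,mm,roi,seed in").replace("385))","385),(292,183))").replace("395))","395),(292,183))").replace("225))","225),(189,207))").replace("270))","270),(230,300))")
s=s.replace("(r0:r1","(r0:r1").replace("(150,215,","(150,200,",2).replace("th=(np.percentile(g,97)+110)/2","th=180")
open('rackfit.py','w').write(s)
E
python3 rackfit.py; cd pics; python3 -c "
import cv2,numpy as np
a=[cv2.resize(cv2.imread('seg_'+f),(400,300)) for f in ['w8.png','w7.png','top0.png','scene0.png']]
cv2.imwrite('seg.png',np.vstack([np.hstack(a[:2]),np.hstack(a[2:])]))"
```

```text
w8.png 180 [[372.06, 171.06], [369.44, 197.44], [190.81, 193.81], [188.81, 167.56]]
w7.png 180 [[368.19, 171.81], [365.56, 199.69], [187.06, 193.31], [184.94, 167.44]]
top0.png 180 [[219.69, 207.19], [216.81, 216.56], [155.31, 199.94], [158.31, 190.81]]
scene0.png 180 [[278.44, 259.56], [208.31, 320.94], [189.56, 318.56], [189.56, 259.56]]
```

View pics/seg.png

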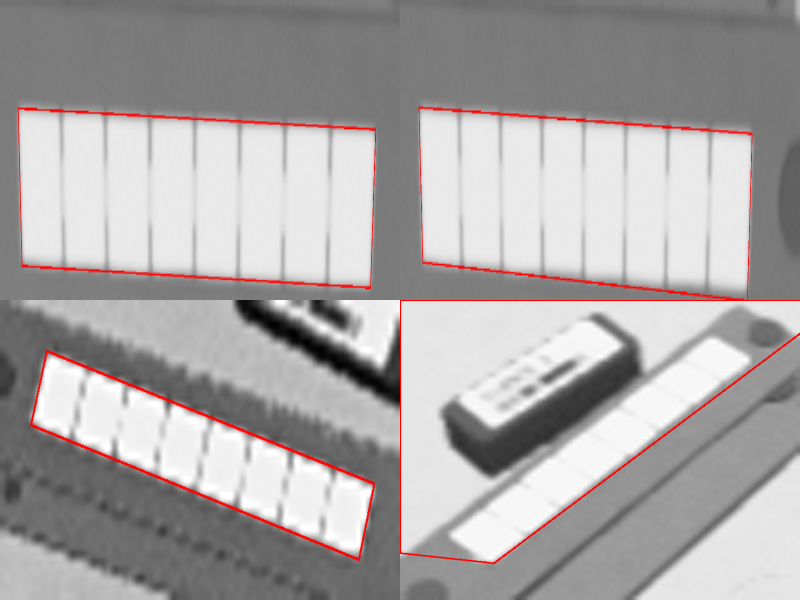

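```bash
cat > rf2.py <<'E'
from h import *
import pickle
from scipy.optimize import least_squares
V=pickle.load(open('V.pkl','rb'))
# model corner order: (+y,-x),(+y,+x),(-y,+x),(-y,-x)
w8=V[0]; top=V[2]; sc=(camera_model('scene'),np.array([[208.4,320.7],[200,314.4],[252.4,268.9],[260.4,272.1]]))
tp=np.array(top[1]) ; tp=tp[[2,3,0,1]]  # find below
c=np.array([[-.0105,.0715],[.0105,.0715],[.0105,-.0715],[-.0105,-.0715]])
def pts(p):
    x,y,z,yaw,sl=p; X=np.array([np.cos(yaw),np.sin(yaw),0]);Y=np.array([-np.sin(yaw),np.cos(yaw),0])*np.cos(sl)+np.array([0,0,np.sin(sl)])
    return np.array([np.array([x,y,z])+a*X+b*Y for a,b in c])
def run(views,names):
    def res(p): return np.concatenate([((np.array([proj(m,q) for q in pts(p)])-uv)).ravel() for m,uv in views])
    r=least_squares(res,[.5,-.03,.07,-.19,0.]); p=r.x
    J=r.jac; cov=np.linalg.pinv(J.T@J)
    print(names,np.round(p[:3],4),'yaw',np.degrees(p[3]).round(2),'slope',p[4].round(4),'sd',np.sqrt(np.diag(cov)).round(4)*0.3,'res',np.abs(r.fun).max().round(2))
    return p
print(np.round(V[0][1],1).tolist())
# w8: pts: (372,171)=+y,-x ; (369,197)=+y,+x ; (191,194)=-y,+x; (189,167.5)=-y,-x
# top: left=+y, up=+x: (155,200)=+y,-x;(158,191)=+y,+x;(219.7,207)=-y,+x;(217,216.5)=-y,-x
run([w8],'w8'); run([(top[0],tp)],'top'); run([sc],'scene'); run([w8,(top[0],tp)],'w8+top'); run([w8,sc],'w8+sc'); run([(top[0],tp),sc],'top+sc'); run([w8,(top[0],tp),sc],'all')
E
python3 rf2.py
```

```text
[[372.1, 171.1], [369.4, 197.4], [190.8, 193.8], [188.8, 167.6]]
w8 [ 0.5025 -0.0288  0.0648] yaw -11.67 slope 0.0328 sd [0.00024 0.0006  0.00048 0.00822 0.03207] res 0.29
top [ 0.4945 -0.0361  0.0941] yaw -12.33 slope -0.0526 sd [0.00537 0.00558 0.02283 0.0138  0.07419] res 0.16
scene [ 0.495  -0.0237  0.0751] yaw -10.45 slope 0.0764 sd [0.00564 0.0069  0.01266 0.0183  0.03303] res 0.98
w8+top [ 0.5022 -0.0292  0.0651] yaw -11.32 slope 0.0571 sd [0.00018 0.00027 0.00045 0.00375 0.01416] res 0.63
w8+sc [ 0.5021 -0.0293  0.0646] yaw -11.32 slope 0.054 sd [0.00015 0.00015 0.00036 0.0024  0.00678] res 1.25
top+sc [ 0.5004 -0.0293  0.0649] yaw -11.24 slope 0.0506 sd [0.00027 0.00024 0.00054 0.0039  0.00723] res 1.11
all [ 0.502  -0.0293  0.0647] yaw -11.31 slope 0.0544 sd [0.00015 0.00015 0.00033 0.00219 0.00624] res 1.25
```

```bash
cat >> h.py <<'E'
C=np.array([.502,-.0293,.0647]);YAW=-11.3;SL=.054
def at(s_mm,above):
    y=np.radians(YAW); p=C+s_mm/1000*np.array([-np.sin(y),np.cos(y),SL])
    goal((p[0],p[1],p[2]+above/1000+.084),YAW)
def where(n=1):
    s=sense(); y=np.radians(YAW); d=np.array(s['position'])-C; 
    Yd=np.array([-np.sin(y),np.cos(y)]);Xd=np.array([np.cos(y),np.sin(y)])
    sm=d[:2]@Yd*1000; R=np.array(s['eef_rot'])
    print('t %.2f s=%.1f lat=%.1f footz=%.1f above proud-line=%.1f tilt=%s F=%s T=%s grip=%.1f'%(s['time_s'],sm,d[:2]@Xd*1000,(s['position'][2]-.239)*1000,(s['position'][2]-.239-C[2]-sm/1000*SL)*1000,np.round(R[:2,2],3),np.round(s['force'],1),np.round(s['ft_torque'],2),s['grip_width']*1000))
E
python3 -c "
from h import *
where();at(-60,10)"
```

```text
t 5.40 s=0.3 lat=17.4 footz=119.9 above proud-line=55.2 tilt=[-0.004 -0.001] F=[ 0.6 -0.4 -2.8] T=[-0.03  0.04  0.03] grip=33.0
t 5.4 d/0.5 [-0.1203 -0.0349  0.0972] w/60 [-0.0032  0.0014  0.0032] F [ 0.6 -0.4 -2.8] pos [ 0.5191 -0.0324  0.3589] grip 0.03297516529392529
```

```bash
python3 -m creep '[{"claw":20,"x":-0.12,"y":-0.035,"z":0.02,"wx":-0.003,"wy":0.001,"wz":0.003},{"claw":20,"x":-0.12,"y":-0.035,"z":0.07,"wx":-0.003,"wy":0.001,"wz":0.003},{"claw":20,"x":-0.12,"y":-0.035,"z":0.097,"wx":-0.003,"wy":0.001,"wz":0.003},{"claw":20,"x":-0.12,"y":-0.035,"z":0.097,"wx":-0.003,"wy":0.001,"wz":0.003},{"claw":20,"x":-0.12,"y":-0.035,"z":0.097,"wx":-0.003,"wy":0.001,"wz":0.003}]'; python3 -c "
from h import *
where();snap('scene','s9.png');where();at(-62,10)
im=cv2.imread('pics/s9.png');cv2.imwrite('pics/s9z.png',cv2.resize(im[170:370,150:350],None,fx=3,fy=3,interpolation=cv2.INTER_CUBIC))"
```

```text
time_s: 5.9
position: [0.49, -0.0896, 0.3105]
eef_rot: [[0.199, 0.98, -0.001], [0.98, -0.199, -0.001], [-0.001, -0.001, -1.0]]
force: [1.2, -0.7, -2.6]
grip_width: 0.0334
t 5.90 s=-61.5 lat=0.0 footz=71.5 above proud-line=10.1 tilt=[-0.001 -0.001] F=[ 1.2 -0.7 -2.6] T=[-0.03 -0.05 -0.02] grip=33.4
t 5.95 s=-60.8 lat=0.4 footz=72.0 above proud-line=10.6 tilt=[ 0.001 -0.001] F=[ 0.3  0.2 -2.3] T=[-0.01  0.01  0.01] grip=33.1
t 5.95 d/0.5 [-0.0024 -0.0008  0.0013] w/60 [ 0.0007  0.0007 -0.0015] F [ 0.3  0.2 -2.3] pos [ 0.4905 -0.089   0.311 ] grip 0.03312189632004684
```

View pics/s9z.png

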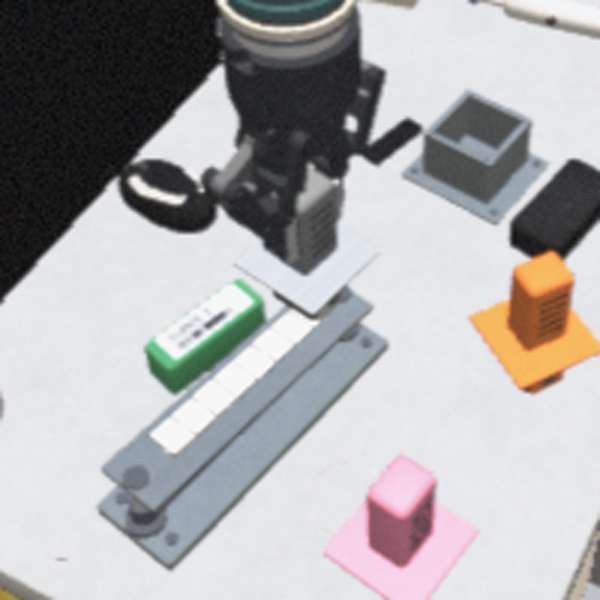

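```bash
python3 -m creep '[{"claw":20,"x":-0.002,"y":0,"z":0.006,"wx":0,"wy":0,"wz":0},{"claw":20,"x":-0.002,"y":0,"z":0.012,"wx":0,"wy":0,"wz":0},{"claw":20,"x":-0.002,"y":0,"z":0.014,"wx":0,"wy":0,"wz":0},{"claw":20,"x":-0.002,"y":0,"z":0.014,"wx":0,"wy":0,"wz":0}]'; python3 -c "
from h import *
where()"; python3 -m creep '[{"claw":20,"x":0,"y":0,"z":0.002,"wx":0,"wy":0,"wz":0},{"claw":20,"x":0,"y":0,"z":0.004,"wx":0,"wy":0,"wz":0},{"claw":20,"x":0,"y":0,"z":0.004,"wx":0,"wy":0,"wz":0}]'; python3 -c "
from h import *
where()"
```

```text
time_s: 6.35
position: [0.4903, -0.0897, 0.304]
eef_rot: [[0.197, 0.98, 0.001], [0.98, -0.197, -0.001], [-0.001, 0.001, -1.0]]
force: [-0.3, 0.3, -2.9]
grip_width: 0.0333
t 6.35 s=-61.6 lat=0.4 footz=65.0 above proud-line=3.6 tilt=[ 0.001 -0.001] F=[-0.3  0.3 -2.9] T=[-0.   -0.05 -0.03] grip=33.3
time_s: 6.65
position: [0.4903, -0.0897, 0.3019]
eef_rot: [[0.197, 0.98, 0.0], [0.98, -0.197, -0.001], [-0.001, 0.0, -1.0]]
force: [0.4, 0.4, -2.3]
grip_width: 0.0335
t 6.65 s=-61.5 lat=0.3 footz=62.9 above proud-line=1.5 tilt=[ 0.    -0.001] F=[ 0.4  0.4 -2.3] T=[-0.02 -0.01  0.02] grip=33.5
```

```bash
python3 -m creep '[{"claw":20,"x":0,"y":0,"z":0.002,"wx":0,"wy":0,"wz":0},{"claw":20,"x":0,"y":0,"z":0.003,"wx":0,"wy":0,"wz":0},{"claw":20,"x":0,"y":0,"z":0.003,"wx":0,"wy":0,"wz":0}]'; python3 -c "
from h import *
where()"; python3 -m creep '[{"claw":20,"x":0,"y":0,"z":0.002,"wx":0,"wy":0,"wz":0},{"claw":20,"x":0,"y":0,"z":0.002,"wx":0,"wy":0,"wz":0},{"claw":20,"x":0,"y":0,"z":0.002,"wx":0,"wy":0,"wz":0}]'; python3 -c "
from h import *
where()"
```

```text
time_s: 6.95
position: [0.4904, -0.0897, 0.3007]
eef_rot: [[0.197, 0.98, 0.001], [0.98, -0.197, -0.001], [-0.001, 0.001, -1.0]]
force: [-1.9, -1.3, 2.6]
grip_width: 0.0329
t 6.95 s=-61.5 lat=0.5 footz=61.7 above proud-line=0.4 tilt=[ 0.001 -0.001] F=[-1.9 -1.3  2.6] T=[0.09 0.22 0.  ] grip=32.9
time_s: 7.25
position: [0.4904, -0.0898, 0.2999]
eef_rot: [[0.197, 0.98, 0.001], [0.98, -0.197, -0.001], [-0.0, 0.001, -1.0]]
force: [-1.3, 0.6, 5.3]
grip_width: 0.0334
t 7.25 s=-61.6 lat=0.4 footz=60.9 above proud-line=-0.5 tilt=[ 0.001 -0.001] F=[-1.3  0.6  5.3] T=[0.06 0.36 0.01] grip=33.4
```

```bash
for i in 1; do python3 -m creep '[{"claw":20,"x":0,"y":0,"z":0.001,"wx":0,"wy":0,"wz":0},{"claw":20,"x":0,"y":0,"z":0.002,"wx":0,"wy":0,"wz":0},{"claw":20,"x":0,"y":0,"z":0.003,"wx":0,"wy":0,"wz":0}]'; python3 -c "
from h import *
where()"; python3 -m creep '[{"claw":20,"x":0,"y":0,"z":0.001,"wx":0,"wy":0,"wz":0},{"claw":20,"x":0,"y":0,"z":0.002,"wx":0,"wy":0,"wz":0},{"claw":20,"x":0,"y":0,"z":0.003,"wx":0,"wy":0,"wz":0}]'; python3 -c "
from h import *
where()"; done
```

```text
time_s: 7.55
position: [0.4904, -0.0901, 0.2986]
eef_rot: [[0.197, 0.98, 0.001], [0.98, -0.197, -0.001], [-0.001, 0.001, -1.0]]
force: [-2.0, -1.7, 7.4]
grip_width: 0.0331
t 7.55 s=-61.9 lat=0.5 footz=59.6 above proud-line=-1.8 tilt=[ 0.001 -0.001] F=[-2.  -1.7  7.4] T=[-0.33  0.58 -0.  ] grip=33.1
time_s: 7.85
position: [0.4901, -0.0912, 0.2974]
eef_rot: [[0.198, 0.98, 0.001], [0.98, -0.198, -0.002], [-0.002, 0.001, -1.0]]
force: [-2.2, -2.0, 9.4]
grip_width: 0.0334
t 7.85 s=-63.0 lat=0.5 footz=58.4 above proud-line=-2.9 tilt=[ 0.001 -0.002] F=[-2.2 -2.   9.4] T=[-0.74  0.75  0.01] grip=33.4
```

```bash
python3 -m creep '[{"claw":20,"x":0.002,"y":0,"z":0.0005,"wx":0,"wy":0,"wz":0},{"claw":20,"x":0.004,"y":0,"z":0.001,"wx":0,"wy":0,"wz":0},{"claw":20,"x":0.006,"y":0,"z":0.001,"wx":0,"wy":0,"wz":0},{"claw":20,"x":0.008,"y":0,"z":0.001,"wx":0,"wy":0,"wz":0}]' | head -1; python3 -c "
from h import *
where()";
```

```text
time_s: 8.25
t 8.25 s=-61.4 lat=0.4 footz=58.3 above proud-line=-3.0 tilt=[ 0.    -0.005] F=[-3.7 -4.9 10.1] T=[-1.42  0.85  0.01] grip=33.3
```

```bash
python3 -m creep '[{"claw":20,"x":0.004,"y":0,"z":0.001,"wx":0,"wy":0,"wz":0},{"claw":20,"x":0.008,"y":0,"z":0.001,"wx":0,"wy":0,"wz":0},{"claw":20,"x":0.012,"y":0,"z":0.001,"wx":0,"wy":0,"wz":0}]' | head -1; python3 -c "
from h import *
where()";
```

```text
time_s: 8.55
t 8.55 s=-57.8 lat=0.5 footz=58.4 above proud-line=-3.2 tilt=[-0.    -0.008] F=[-3.4 -3.4 10.3] T=[-1.05  0.93  0.02] grip=33.0
```

```bash
cat >> h.py <<'E'
def st():
    where(); s=sense(); R=np.array(s['eef_rot']); y=np.radians(YAW)
    X=np.array([-np.sin(y),np.cos(y),0]); Z=np.array([0,0,-1.]); T=np.c_[X,np.cross(Z,X),Z]
    print('   w/60',np.round(np.degrees(Ro.from_matrix(R.T@T).as_rotvec())/60,4))
E
python3 -c "
from h import *
st()"
```

```text
t 8.55 s=-57.8 lat=0.5 footz=58.4 above proud-line=-3.2 tilt=[-0.    -0.008] F=[-3.4 -3.4 10.3] T=[-1.05  0.93  0.02] grip=33.0
   w/60 [ 0.0015  0.0075 -0.0056]
```

```bash
python3 -m creep '[{"claw":20,"x":0.004,"y":0,"z":0.001,"wx":0,"wy":0.003,"wz":0},{"claw":20,"x":0.008,"y":0,"z":0.001,"wx":0.001,"wy":0.006,"wz":0},{"claw":20,"x":0.012,"y":0,"z":0.001,"wx":0.001,"wy":0.008,"wz":0},{"claw":20,"x":0.016,"y":0,"z":0.001,"wx":0.001,"wy":0.008,"wz":0}]' | head -1; python3 -c "
from h import *
st()";
```

```text
time_s: 8.95
t 8.95 s=-50.3 lat=0.6 footz=58.4 above proud-line=-3.6 tilt=[0.001 0.   ] F=[-1.6 -0.6  7.1] T=[0.05 0.56 0.01] grip=33.2
   w/60 [ 0.001  -0.0002 -0.0065]
```

```bash
python3 -m creep '[{"claw":20,"x":0.004,"y":0,"z":0.001,"wx":0,"wy":0.002,"wz":-0.003},{"claw":20,"x":0.008,"y":0,"z":0.0015,"wx":0.001,"wy":0.004,"wz":-0.006},{"claw":20,"x":0.012,"y":0,"z":0.0015,"wx":0.001,"wy":0.004,"wz":-0.006},{"claw":20,"x":0.016,"y":0,"z":0.0015,"wx":0.001,"wy":0.004,"wz":-0.006}]' | head -1; python3 -c "
from h import *
st()";
```

```text
time_s: 9.35
t 9.35 s=-45.2 lat=0.8 footz=58.5 above proud-line=-3.8 tilt=[0.001 0.001] F=[-3.4 -6.7 13.6] T=[-1.73  1.06  0.02] grip=32.8
   w/60 [ 0.0006 -0.001  -0.0027]
```

```bash
python3 -m creep '[{"claw":20,"x":0.004,"y":0,"z":0.001,"wx":0,"wy":0.001,"wz":-0.003},{"claw":20,"x":0.008,"y":-0.001,"z":0.001,"wx":0.001,"wy":0.002,"wz":-0.003},{"claw":20,"x":0.012,"y":-0.001,"z":0.001,"wx":0.001,"wy":0.003,"wz":-0.003},{"claw":20,"x":0.016,"y":-0.001,"z":0.001,"wx":0.001,"wy":0.003,"wz":-0.003}]' | head -1; python3 -c "
from h import *
st()";
```

```text
time_s: 9.75
t 9.75 s=-39.0 lat=0.8 footz=58.8 above proud-line=-3.8 tilt=[0.002 0.002] F=[-2.6 -2.  12.2] T=[-0.67  0.67  0.03] grip=33.7
   w/60 [ 0.0011 -0.0022 -0.0016]
```

```bash
python3 -m creep '[{"claw":20,"x":0.004,"y":0,"z":0.0008,"wx":0,"wy":0.001,"wz":-0.002},{"claw":20,"x":0.008,"y":-0.001,"z":0.0008,"wx":0.001,"wy":0.002,"wz":-0.002},{"claw":20,"x":0.012,"y":-0.001,"z":0.0008,"wx":0.001,"wy":0.002,"wz":-0.002},{"claw":20,"x":0.016,"y":-0.001,"z":0.0007,"wx":0.001,"wy":0.002,"wz":-0.002}]' | head -1; python3 -c "
from h import *
st()";
```

```text
time_s: 10.15
t 10.15 s=-31.5 lat=0.7 footz=59.2 above proud-line=-3.8 tilt=[0.002 0.004] F=[-2.2 -0.6 11. ] T=[-0.26  0.68 -0.05] grip=33.4
   w/60 [ 0.0012 -0.0039 -0.0001]
```

```bash
python3 -m creep '[{"claw":20,"x":0.004,"y":0,"z":0.0008,"wx":0,"wy":0.001,"wz":-0.002},{"claw":20,"x":0.008,"y":-0.001,"z":0.0008,"wx":0.001,"wy":0.002,"wz":-0.002},{"claw":20,"x":0.012,"y":-0.001,"z":0.0008,"wx":0.001,"wy":0.002,"wz":-0.002},{"claw":20,"x":0.016,"y":-0.001,"z":0.0007,"wx":0.001,"wy":0.002,"wz":-0.002}]' | head -1; python3 -c "
from h import *
st()";
```

```text
time_s: 10.55
t 10.55 s=-26.0 lat=0.6 footz=59.6 above proud-line=-3.7 tilt=[0.002 0.003] F=[-2.9 -4.8 10.6] T=[-1.35  0.7  -0.03] grip=33.1
   w/60 [ 0.0016 -0.0031 -0.0001]
```

```bash
python3 -m creep '[{"claw":20,"x":0.004,"y":0,"z":0.0009,"wx":0,"wy":0,"wz":0},{"claw":20,"x":0.008,"y":-0.001,"z":0.0009,"wx":0.001,"wy":0,"wz":0},{"claw":20,"x":0.012,"y":-0.001,"z":0.0009,"wx":0.001,"wy":0,"wz":0},{"claw":20,"x":0.016,"y":-0.001,"z":0.0008,"wx":0.001,"wy":0,"wz":0}]' | head -1; python3 -c "
from h import *
st()";
```

```text
time_s: 10.95
t 10.95 s=-19.3 lat=0.6 footz=59.9 above proud-line=-3.8 tilt=[0.002 0.001] F=[-1.6 -2.  11.2] T=[-0.47  0.6   0.03] grip=33.2
   w/60 [ 0.0019 -0.0018 -0.0015]
```

```bash
python3 -m creep '[{"claw":20,"x":0.004,"y":0,"z":0.0009,"wx":0,"wy":0,"wz":0},{"claw":20,"x":0.008,"y":-0.001,"z":0.0009,"wx":0.001,"wy":0,"wz":0},{"claw":20,"x":0.012,"y":-0.001,"z":0.0009,"wx":0.001,"wy":0,"wz":0},{"claw":20,"x":0.016,"y":-0.001,"z":0.0008,"wx":0.001,"wy":0,"wz":0}]' | head -1; python3 -c "
from h import *
st()";
```

```text
time_s: 11.35
t 11.35 s=-11.7 lat=0.5 footz=60.2 above proud-line=-3.8 tilt=[0.002 0.001] F=[-1.8 -1.5 11.3] T=[-0.44  0.59 -0.04] grip=33.3
   w/60 [ 0.002  -0.0016 -0.0019]
```

```bash
python3 -m creep '[{"claw":20,"x":0.004,"y":0,"z":0.0009,"wx":0,"wy":0,"wz":0},{"claw":20,"x":0.008,"y":-0.001,"z":0.0009,"wx":0.001,"wy":0,"wz":0},{"claw":20,"x":0.012,"y":-0.001,"z":0.0009,"wx":0.001,"wy":0,"wz":0},{"claw":20,"x":0.016,"y":-0.001,"z":0.0008,"wx":0.001,"wy":0,"wz":0}]' | head -1; python3 -c "
from h import *
st()";
```

```text
time_s: 11.75
t 11.75 s=-6.4 lat=0.5 footz=60.6 above proud-line=-3.8 tilt=[ 0.002 -0.002] F=[-2.9 -4.3 11.2] T=[-1.25  0.72 -0.01] grip=33.3
   w/60 [ 0.0022  0.0014 -0.0041]
```

```bash
python3 -m creep '[{"claw":20,"x":0.004,"y":0,"z":0.0009,"wx":0,"wy":0,"wz":0},{"claw":20,"x":0.008,"y":-0.001,"z":0.0009,"wx":0.001,"wy":0,"wz":0},{"claw":20,"x":0.012,"y":-0.001,"z":0.0009,"wx":0.001,"wy":0,"wz":0},{"claw":20,"x":0.016,"y":-0.001,"z":0.0008,"wx":0.001,"wy":0,"wz":0}]' | head -1; python3 -c "
from h import *
st()";
```

```text
time_s: 12.15
t 12.15 s=0.5 lat=0.5 footz=60.9 above proud-line=-3.9 tilt=[ 0.002 -0.003] F=[-2.5 -1.5 11.6] T=[-0.35  0.55 -0.02] grip=33.0
   w/60 [ 0.0024  0.0023 -0.0053]
```

```bash
python3 -m creep '[{"claw":20,"x":0.004,"y":0,"z":0.0009,"wx":0,"wy":0,"wz":0},{"claw":20,"x":0.008,"y":-0.001,"z":0.0009,"wx":0.001,"wy":0,"wz":0},{"claw":20,"x":0.012,"y":-0.001,"z":0.0009,"wx":0.001,"wy":0,"wz":0},{"claw":20,"x":0.016,"y":-0.001,"z":0.0008,"wx":0.001,"wy":0,"wz":0}]' | head -1; python3 -c "
from h import *
st()";
```

```text
time_s: 12.55
t 12.55 s=7.6 lat=0.4 footz=61.2 above proud-line=-3.9 tilt=[ 0.002 -0.004] F=[-2.6 -5.2 10.9] T=[-1.26  0.8   0.04] grip=32.8
   w/60 [ 0.0025  0.0034 -0.0056]
```

```bash
python3 -m creep '[{"claw":20,"x":0.004,"y":0,"z":0.0009,"wx":0.001,"wy":0.002,"wz":-0.003},{"claw":20,"x":0.008,"y":-0.001,"z":0.0009,"wx":0.002,"wy":0.003,"wz":-0.005},{"claw":20,"x":0.012,"y":-0.001,"z":0.0009,"wx":0.002,"wy":0.003,"wz":-0.005},{"claw":20,"x":0.016,"y":-0.001,"z":0.0008,"wx":0.002,"wy":0.003,"wz":-0.005}]' | head -1; python3 -c "
from h import *
st()";
```

```text
time_s: 12.95
t 12.95 s=13.1 lat=0.6 footz=61.6 above proud-line=-3.8 tilt=[ 0.001 -0.003] F=[-2.3 -3.5 10.9] T=[-1.16  0.64  0.03] grip=33.1
   w/60 [ 0.002   0.0029 -0.0029]
```

```bash
python3 -m creep '[{"claw":20,"x":0.004,"y":0,"z":0.0009,"wx":0,"wy":0.001,"wz":0},{"claw":20,"x":0.008,"y":-0.001,"z":0.0009,"wx":0.001,"wy":0.002,"wz":0},{"claw":20,"x":0.012,"y":-0.001,"z":0.0009,"wx":0.001,"wy":0.002,"wz":0},{"claw":20,"x":0.016,"y":-0.001,"z":0.0008,"wx":0.001,"wy":0.002,"wz":0}]' | head -1; python3 -c "
from h import *
st()";
```

```text
time_s: 13.35
t 13.35 s=20.4 lat=0.6 footz=61.9 above proud-line=-3.9 tilt=[ 0.002 -0.002] F=[-2.8 -1.9 11.1] T=[-0.34  0.63 -0.01] grip=33.4
   w/60 [ 0.0023  0.0014 -0.0039]
```

```bash
python3 -m creep '[{"claw":20,"x":0.004,"y":0,"z":0.0009,"wx":0,"wy":0.001,"wz":0},{"claw":20,"x":0.008,"y":-0.001,"z":0.0009,"wx":0.001,"wy":0.001,"wz":0},{"claw":20,"x":0.012,"y":-0.001,"z":0.0009,"wx":0.001,"wy":0.001,"wz":0},{"claw":20,"x":0.016,"y":-0.001,"z":0.0008,"wx":0.001,"wy":0.001,"wz":0}]' | head -1; python3 -c "
from h import *
st()";
```

```text
time_s: 13.75
t 13.75 s=26.6 lat=0.6 footz=62.3 above proud-line=-3.9 tilt=[ 0.002 -0.003] F=[-2.2 -5.3 11.6] T=[-1.54  0.77  0.03] grip=33.2
   w/60 [ 0.0022  0.0025 -0.0048]
```

```bash
python3 -m creep '[{"claw":20,"x":0.004,"y":0,"z":0.0009,"wx":0.001,"wy":0.002,"wz":-0.002},{"claw":20,"x":0.008,"y":-0.001,"z":0.0009,"wx":0.002,"wy":0.003,"wz":-0.003},{"claw":20,"x":0.012,"y":-0.001,"z":0.0009,"wx":0.002,"wy":0.003,"wz":-0.003},{"claw":20,"x":0.016,"y":-0.001,"z":0.0008,"wx":0.002,"wy":0.003,"wz":-0.003}]' | head -1; python3 -c "
from h import *
st()";
```

```text
time_s: 14.15
t 14.15 s=32.6 lat=0.8 footz=62.6 above proud-line=-3.8 tilt=[ 0.002 -0.002] F=[-2.1 -2.4 11.7] T=[-0.85  0.58 -0.03] grip=32.9
   w/60 [ 0.0018  0.0014 -0.0037]
```

```bash
python3 -m creep '[{"claw":20,"x":0.004,"y":0,"z":0.0009,"wx":0,"wy":0.001,"wz":0},{"claw":20,"x":0.008,"y":-0.001,"z":0.0009,"wx":0.001,"wy":0.001,"wz":0},{"claw":20,"x":0.012,"y":-0.001,"z":0.0009,"wx":0.001,"wy":0.001,"wz":0},{"claw":20,"x":0.016,"y":-0.001,"z":0.0008,"wx":0.001,"wy":0.001,"wz":0}]' | head -1; python3 -c "
from h import *
st()";
```

```text
time_s: 14.55
t 14.55 s=40.2 lat=0.8 footz=63.0 above proud-line=-3.9 tilt=[ 0.002 -0.001] F=[-2.4 -1.8 10.9] T=[-0.25  0.59  0.04] grip=33.2
   w/60 [ 0.0018  0.0006 -0.0044]
```

```bash
python3 -m creep '[{"claw":20,"x":0.004,"y":0,"z":0.0009,"wx":0,"wy":0.001,"wz":0},{"claw":20,"x":0.008,"y":-0.001,"z":0.0009,"wx":0.001,"wy":0.001,"wz":0},{"claw":20,"x":0.012,"y":-0.001,"z":0.0009,"wx":0.001,"wy":0.001,"wz":0},{"claw":20,"x":0.016,"y":-0.001,"z":0.0008,"wx":0.001,"wy":0.001,"wz":0}]' | head -1; python3 -c "
from h import *
st()";
```

```text
time_s: 14.95
t 14.95 s=45.8 lat=0.8 footz=63.3 above proud-line=-3.9 tilt=[ 0.001 -0.003] F=[-2.7 -5.5 11.1] T=[-1.59  0.77  0.  ] grip=33.0
   w/60 [ 0.0016  0.0023 -0.006 ]
```

```bash
python3 -m creep '[{"claw":20,"x":0.004,"y":0,"z":0.0009,"wx":0.001,"wy":0.002,"wz":-0.002},{"claw":20,"x":0.008,"y":-0.001,"z":0.0009,"wx":0.002,"wy":0.003,"wz":-0.004},{"claw":20,"x":0.012,"y":-0.001,"z":0.0009,"wx":0.002,"wy":0.003,"wz":-0.004},{"claw":20,"x":0.016,"y":-0.001,"z":0.0008,"wx":0.002,"wy":0.003,"wz":-0.004}]' | head -1; python3 -c "
from h import *
st()";
```

```text
time_s: 15.35
t 15.35 s=52.3 lat=1.0 footz=63.7 above proud-line=-3.8 tilt=[ 0.001 -0.001] F=[-1.9 -2.2 11.3] T=[-0.62  0.52  0.04] grip=33.2
   w/60 [ 0.001   0.0005 -0.0036]
```

```bash
python3 -m creep '[{"claw":20,"x":0.004,"y":0,"z":0.0009,"wx":0,"wy":0,"wz":0},{"claw":20,"x":0.008,"y":-0.001,"z":0.0009,"wx":0.001,"wy":0,"wz":0},{"claw":20,"x":0.012,"y":-0.001,"z":0.0009,"wx":0.001,"wy":0,"wz":0},{"claw":20,"x":0.014,"y":-0.001,"z":0.0008,"wx":0.001,"wy":0,"wz":0}]' | head -1; python3 -c "
from h import *
st()";
```

```text
time_s: 15.75
t 15.75 s=59.2 lat=1.0 footz=64.0 above proud-line=-3.9 tilt=[ 0.001 -0.001] F=[-1.8 -0.4  9.1] T=[-0.2   0.51 -0.02] grip=33.2
   w/60 [ 0.0011  0.0004 -0.0038]
```

```bash
python3 -m creep '[{"claw":20,"x":0.004,"y":-0.001,"z":0.0009,"wx":0,"wy":0,"wz":-0.002},{"claw":20,"x":0.008,"y":-0.002,"z":0.001,"wx":0.001,"wy":0,"wz":-0.003},{"claw":20,"x":0.01,"y":-0.002,"z":0.001,"wx":0.001,"wy":0,"wz":-0.003},{"claw":20,"x":0.01,"y":-0.002,"z":0.001,"wx":0.001,"wy":0,"wz":-0.003}]' | head -1; python3 -c "
from h import *
st()";
```

```text
time_s: 16.15
t 16.15 s=64.2 lat=0.7 footz=64.3 above proud-line=-3.9 tilt=[ 0.002 -0.   ] F=[-2.  -0.4  8.6] T=[-0.1   0.42 -0.03] grip=33.2
   w/60 [ 0.0021 -0.0001 -0.001 ]
```

```bash
python3 -m creep '[{"claw":20,"x":-0.005,"y":0,"z":0.0016,"wx":0,"wy":0,"wz":0},{"claw":20,"x":-0.01,"y":0,"z":0.002,"wx":0.001,"wy":0,"wz":0},{"claw":20,"x":-0.015,"y":0,"z":0.0022,"wx":0.001,"wy":0,"wz":0},{"claw":20,"x":-0.02,"y":0,"z":0.0024,"wx":0.001,"wy":0,"wz":0}]' | head -1; python3 -c "
from h import *
st()";
```

```text
time_s: 16.55
t 16.55 s=54.3 lat=1.0 footz=63.8 above proud-line=-3.9 tilt=[0.002 0.   ] F=[-1.4  0.4  9.4] T=[ 0.11  0.58 -0.01] grip=33.3
   w/60 [ 0.0017 -0.0007 -0.0011]
```

```bash
python3 -m creep '[{"claw":20,"x":-0.006,"y":-0.001,"z":0.002,"wx":0,"wy":0,"wz":0},{"claw":20,"x":-0.012,"y":-0.001,"z":0.0024,"wx":0.001,"wy":0,"wz":0},{"claw":20,"x":-0.018,"y":-0.001,"z":0.0027,"wx":0.001,"wy":0,"wz":0},{"claw":20,"x":-0.024,"y":-0.001,"z":0.003,"wx":0.001,"wy":0,"wz":0},{"claw":20,"x":-0.03,"y":-0.001,"z":0.0033,"wx":0.001,"wy":0,"wz":0}]' | head -1; python3 -c "
from h import *
st()";
```

```text
time_s: 17.05
t 17.05 s=39.4 lat=1.0 footz=62.9 above proud-line=-3.9 tilt=[0.002 0.001] F=[-2.4 -0.6 10.9] T=[0.07 0.54 0.03] grip=33.3
   w/60 [ 0.002  -0.0014 -0.001 ]
```

```bash
python3 -m creep '[{"claw":20,"x":-0.006,"y":-0.001,"z":0.002,"wx":0,"wy":0,"wz":0},{"claw":20,"x":-0.012,"y":-0.001,"z":0.0024,"wx":0.001,"wy":0,"wz":0},{"claw":20,"x":-0.018,"y":-0.001,"z":0.0027,"wx":0.001,"wy":0,"wz":0},{"claw":20,"x":-0.024,"y":-0.001,"z":0.003,"wx":0.001,"wy":0,"wz":0},{"claw":20,"x":-0.03,"y":-0.001,"z":0.0033,"wx":0.001,"wy":0,"wz":0}]' | head -1; python3 -c "
from h import *
st()";
```

```text
time_s: 17.55
t 17.55 s=24.4 lat=1.0 footz=62.2 above proud-line=-3.8 tilt=[0.003 0.002] F=[-1.8  1.1 11.1] T=[ 0.08  0.51 -0.02] grip=32.9
   w/60 [ 0.0023 -0.0021 -0.0011]
```

```bash
python3 -m creep '[{"claw":20,"x":-0.006,"y":-0.001,"z":0.002,"wx":0,"wy":0,"wz":0},{"claw":20,"x":-0.012,"y":-0.001,"z":0.0024,"wx":0.001,"wy":-0.001,"wz":0},{"claw":20,"x":-0.018,"y":-0.001,"z":0.0027,"wx":0.001,"wy":-0.001,"wz":0},{"claw":20,"x":-0.024,"y":-0.001,"z":0.003,"wx":0.001,"wy":-0.001,"wz":0},{"claw":20,"x":-0.03,"y":-0.001,"z":0.0033,"wx":0.001,"wy":-0.001,"wz":0}]' | head -1; python3 -c "
from h import *
st()";
```

```text
time_s: 18.05
t 18.05 s=9.4 lat=1.0 footz=61.4 above proud-line=-3.8 tilt=[0.003 0.001] F=[-2.1 -0.3 10.7] T=[0.08 0.57 0.01] grip=33.3
   w/60 [ 0.0027 -0.0018 -0.0011]
```

```bash
python3 -m creep '[{"claw":20,"x":-0.006,"y":-0.001,"z":0.002,"wx":0,"wy":0,"wz":0},{"claw":20,"x":-0.012,"y":-0.001,"z":0.0024,"wx":0.001,"wy":-0.001,"wz":0},{"claw":20,"x":-0.018,"y":-0.001,"z":0.0027,"wx":0.001,"wy":-0.001,"wz":0},{"claw":20,"x":-0.024,"y":-0.001,"z":0.003,"wx":0.001,"wy":-0.001,"wz":0},{"claw":20,"x":-0.03,"y":-0.001,"z":0.0033,"wx":0.001,"wy":-0.001,"wz":0}]' | head -1; python3 -c "
from h import *
st()";
```

```text
time_s: 18.55
t 18.55 s=-5.6 lat=1.0 footz=60.6 above proud-line=-3.8 tilt=[0.003 0.001] F=[-2.2 -0.6 10.3] T=[ 0.14  0.55 -0.04] grip=33.3
   w/60 [ 0.0031 -0.0014 -0.0013]
```

```bash
python3 -m creep '[{"claw":20,"x":-0.006,"y":-0.001,"z":0.002,"wx":0,"wy":0,"wz":0},{"claw":20,"x":-0.012,"y":-0.001,"z":0.0024,"wx":0.001,"wy":-0.001,"wz":0},{"claw":20,"x":-0.018,"y":-0.001,"z":0.0027,"wx":0.001,"wy":-0.001,"wz":0},{"claw":20,"x":-0.024,"y":-0.001,"z":0.003,"wx":0.001,"wy":-0.001,"wz":0},{"claw":20,"x":-0.03,"y":-0.001,"z":0.0033,"wx":0.001,"wy":-0.001,"wz":0}]' | head -1; python3 -c "
from h import *
st()";
```

```text
time_s: 19.05
t 19.05 s=-20.7 lat=1.0 footz=59.7 above proud-line=-3.8 tilt=[0.004 0.   ] F=[-1.7 -0.6 11.6] T=[0.05 0.57 0.02] grip=32.8
   w/60 [ 0.0034 -0.0008 -0.0014]
```

```bash
python3 -m creep '[{"claw":20,"x":-0.006,"y":-0.001,"z":0.002,"wx":0.001,"wy":0,"wz":0},{"claw":20,"x":-0.012,"y":-0.001,"z":0.0024,"wx":0.002,"wy":-0.001,"wz":0},{"claw":20,"x":-0.018,"y":-0.001,"z":0.0027,"wx":0.003,"wy":-0.001,"wz":0},{"claw":20,"x":-0.024,"y":-0.001,"z":0.003,"wx":0.003,"wy":-0.001,"wz":0},{"claw":20,"x":-0.03,"y":-0.001,"z":0.0033,"wx":0.003,"wy":-0.001,"wz":0}]' | head -1; python3 -c "
from h import *
st()";
```

```text
time_s: 19.55
t 19.55 s=-35.8 lat=1.2 footz=58.9 above proud-line=-3.9 tilt=[ 0.003 -0.   ] F=[-1.4  0.3 10.8] T=[0.08 0.42 0.03] grip=33.5
   w/60 [ 0.0026 -0.0002 -0.0015]
```

```bash
python3 -m creep '[{"claw":20,"x":-0.006,"y":-0.001,"z":0.002,"wx":0.001,"wy":0,"wz":0},{"claw":20,"x":-0.012,"y":-0.001,"z":0.0024,"wx":0.002,"wy":-0.001,"wz":0},{"claw":20,"x":-0.018,"y":-0.001,"z":0.0027,"wx":0.002,"wy":-0.001,"wz":0},{"claw":20,"x":-0.024,"y":-0.001,"z":0.003,"wx":0.002,"wy":-0.001,"wz":0},{"claw":20,"x":-0.03,"y":-0.001,"z":0.0033,"wx":0.002,"wy":-0.001,"wz":0}]' | head -1; python3 -c "
from h import *
st()";
```

```text
time_s: 20.05
t 20.05 s=-50.7 lat=1.4 footz=58.2 above proud-line=-3.8 tilt=[ 0.002 -0.001] F=[-1.8  1.2 11.9] T=[ 0.37  0.5  -0.01] grip=32.9
   w/60 [ 0.0024  0.0001 -0.0015]
```

```bash
python3 -m creep '[{"claw":20,"x":-0.006,"y":-0.001,"z":0.002,"wx":0.001,"wy":0,"wz":0},{"claw":20,"x":-0.012,"y":-0.001,"z":0.0024,"wx":0.001,"wy":-0.001,"wz":0},{"claw":20,"x":-0.018,"y":-0.001,"z":0.0027,"wx":0.001,"wy":-0.001,"wz":0},{"claw":20,"x":-0.024,"y":-0.001,"z":0.003,"wx":0.001,"wy":-0.001,"wz":0}]' | head -1; python3 -c "
from h import *
st()";
```

```text
time_s: 20.45
t 20.45 s=-63.0 lat=1.4 footz=57.5 above proud-line=-3.8 tilt=[ 0.003 -0.001] F=[-1.9  0.1 11. ] T=[ 0.1   0.51 -0.02] grip=33.4
   w/60 [ 0.0028  0.0009 -0.0018]
```

```bash
python3 -m creep '[{"claw":20,"x":0,"y":0,"z":-0.03,"wx":0,"wy":0,"wz":0},{"claw":20,"x":0,"y":0,"z":-0.1,"wx":0.002,"wy":0,"wz":0},{"claw":20,"x":0.07,"y":0.02,"z":-0.12,"wx":0.002,"wy":0,"wz":0},{"claw":20,"x":0.125,"y":0.033,"z":-0.124,"wx":0.002,"wy":0,"wz":0},{"claw":20,"x":0.125,"y":0.033,"z":-0.124,"wx":0.002,"wy":0,"wz":0}]' | head -2; python3 -m creep '[{"claw":20,"x":0,"y":0,"z":0,"wx":0,"wy":0,"wz":0},{"claw":20,"x":0,"y":0,"z":0,"wx":0,"wy":0,"wz":0}]' | head -2; python3 -c "
from h import *
st(); s,m=snap('wrist','w10.png'); st()
import pickle; pickle.dump(m,open('w10.pkl','wb'))
s,m=snap('scene','s10.png')
im=cv2.imread('pics/s10.png');cv2.imwrite('pics/s10z.png',cv2.resize(im[230:370,170:310],None,fx=4.2,fy=4.2,interpolation=cv2.INTER_CUBIC))"
```

```text
time_s: 20.95
position: [0.5215, -0.0285, 0.3586]
time_s: 21.15
position: [0.5212, -0.0284, 0.3578]
t 21.15 s=4.6 lat=18.7 footz=118.8 above proud-line=53.8 tilt=[0.003 0.001] F=[ 0.6 -0.7 -1. ] T=[ 0.   -0.   -0.01] grip=33.2
   w/60 [ 0.0028 -0.0019  0.0054]
t 21.20 s=4.0 lat=18.6 footz=118.8 above proud-line=53.9 tilt=[0.003 0.001] F=[-0.4  0.1 -2.5] T=[ 0.04 -0.02 -0.04] grip=33.0
   w/60 [ 0.0027 -0.0015  0.0045]
```

View pics/w10.png

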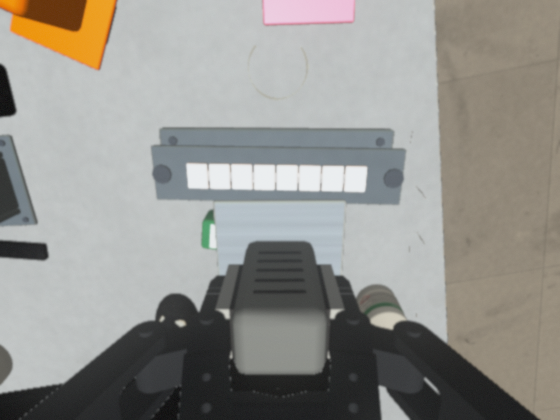

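View pics/s10z.png

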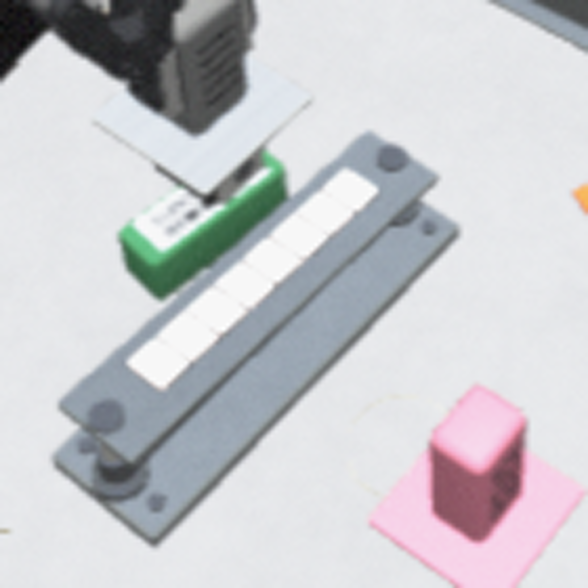

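```bash
cat > rf3.py <<'E'
from h import *
import pickle
from scipy.optimize import least_squares
m10=pickle.load(open('w10.pkl','rb')); m8=pickle.load(open('w78.pkl','rb'))[3]
def seg(fn,seed,roi,lo,hi):
    im=cv2.imread('pics/'+fn).astype(np.float32); r0,r1,c0,c1=roi; k=8
    g=cv2.resize(im[r0:r1,c0:c1].min(2),None,fx=k,fy=k,interpolation=cv2.INTER_CUBIC)
    mk=((g>lo)&(g<hi)).astype(np.uint8); mk=cv2.morphologyEx(mk,cv2.MORPH_CLOSE,np.ones((25,25)))
    cs,_=cv2.findContours(mk,cv2.RETR_EXTERNAL,cv2.CHAIN_APPROX_NONE)
    b=[c for c in cs if cv2.pointPolygonTest(c,(float((seed[0]-c0)*k),float((seed[1]-r0)*k)),False)>0][0]
    q=cv2.approxPolyN(cv2.convexHull(b),4).reshape(-1,2).astype(float)
    return (q+.5)/k-.5+[c0,r0]
def fit(m,uv,hw,hl,sl=None):
    # order uv: TR(+y,-x) BR(+y,+x) BL(-y,+x) TL(-y,-x)
    cx,cy=uv.mean(0); o=[None]*4
    for p in uv: o[{(1,0):0,(1,1):1,(0,1):2,(0,0):3}[(int(p[0]>cx),int(p[1]>cy))]]=p
    o=np.array(o)
    if True:
        c=np.array([[-hw,hl],[hw,hl],[hw,-hl],[-hw,-hl]])
        def pts(p):
            x,y,z,yaw=p; X=np.array([np.cos(yaw),np.sin(yaw),0]);Y=np.array([-np.sin(yaw),np.cos(yaw),0])+np.array([0,0,SL])
            return [np.array([x,y,z])+a*X+b*Y for a,b in c]
        r=least_squares(lambda p:np.concatenate([proj(m,q) for q in pts(p)])-o.ravel(),[.5,-.03,.06,-.2])
        print(np.round(r.x,4),'res',np.abs(r.fun).max().round(2),np.round(o,1).tolist())
for fn,m,seed,roi in [('w8.png',m8,(292,183),(150,200,180,385)),('w10.png',m10,(275,177),(150,198,176,382))]:
    print(fn); fit(m,seg(fn,seed,roi,180,999),.0105,.0715)
fit(m8,np.array([[157,150],[409,154],[161,201.5],[404,207]],float)+0,.023,.102)
fit(m10,np.array([[151.5,145.5],[405.5,149],[156,197.5],[399.5,203.5]],float)+0,.023,.102)
E
python3 rf3.py
```

```text
w8.png
[ 0.5025 -0.0292  0.0646 -0.1985] res 0.38 [[372.1, 171.1], [369.4, 197.4], [190.8, 193.8], [188.8, 167.6]]
w10.png
[ 0.5024 -0.0287  0.0608 -0.2   ] res 0.26 [[367.4, 165.8], [364.9, 192.1], [187.4, 188.4], [185.2, 162.4]]
[ 0.5029 -0.0281  0.0514 -0.1985] res 1.35 [[409.0, 154.0], [404.0, 207.0], [161.0, 201.5], [157.0, 150.0]]
[ 0.5027 -0.0281  0.0509 -0.2004] res 1.09 [[405.5, 149.0], [399.5, 203.5], [156.0, 197.5], [151.5, 145.5]]
```

```bash
python3 - <<'E'
from h import *
a=cv2.imread('pics/scene0.png').astype(np.float32).min(2); b=cv2.imread('pics/s10.png').astype(np.float32).min(2)
m=camera_model('scene'); y=np.radians(YAW)
X=np.array([np.cos(y),np.sin(y),0]);Y=np.array([-np.sin(y),np.cos(y),SL])
def prof(im,P,h):
    # intensity along vertical (z) line in image through link's robot-side edge (x=-10.5mm)
    ts=np.arange(-8,8,.1); p0=proj(m,P); d=proj(m,P+[0,0,.005])-p0; n=d/np.linalg.norm(d)
    pts=(p0[None]+ts[:,None]*n).astype(np.float32)
    v=cv2.remap(im,pts[:,0].reshape(1,-1),pts[:,1].reshape(1,-1),cv2.INTER_CUBIC).ravel()
    return ts,v,np.linalg.norm(d)/5
for i in range(8):
    r=[]
    for off in (-4,0,4):
      P=C+X*-.0105+Y*((-63+18*i+off)/1000)
      e=[]
      for im in (a,b):
        ts,v,pm=prof(im,P,0); w=v>180
        # first crossing from below
        idx=np.where((v[:-1]<175)&(v[1:]>=175))[0]; 
        e.append(ts[idx[np.argmin(abs(ts[idx]))]] if len(idx) else np.nan)
      r.append((e[0]-e[1])/pm)
    print(i+1,np.round(r,1), 'px/mm',round(pm,3))
E
```

```text
1 [2.2 4.5 4.8] px/mm 0.312
2 [5.1 4.5 3.9] px/mm 0.312
3 [4.2 4.8 5.8] px/mm 0.311
4 [4.8 3.9 2.9] px/mm 0.311
5 [4.2 4.8 6.1] px/mm 0.311
6 [3.5 3.9 3.9] px/mm 0.311
7 [4.8 5.2 4.2] px/mm 0.311
8 [3.5 3.5 4.8] px/mm 0.311
```

```bash
python3 - <<'E'
from h import *
goal((.4665,-.310,.195),-7.9)
E
```

```text
t 21.25 d/0.5 [-0.5718  0.0008  0.0151] w/60 [ 0.0028 -0.0013 -0.0529] F [-0.1 -0.7 -2.9] pos [ 0.521  -0.0294  0.358 ] grip 0.033086342429044506
```

```bash
python3 -m creep '[{"claw":20,"x":-0.08,"y":0,"z":0.01,"wx":0.003,"wy":-0.001,"wz":-0.01},{"claw":20,"x":-0.18,"y":0.001,"z":0.015,"wx":0.003,"wy":-0.001,"wz":-0.03},{"claw":20,"x":-0.28,"y":0.001,"z":0.015,"wx":0.003,"wy":-0.001,"wz":-0.053},{"claw":20,"x":-0.38,"y":0.001,"z":0.015,"wx":0.003,"wy":-0.001,"wz":-0.053},{"claw":20,"x":-0.48,"y":0.001,"z":0.015,"wx":0.003,"wy":-0.001,"wz":-0.053}]' | head -2; python3 -c "
from h import *
goal((.4665,-.310,.195),-7.9)"
```

```text
time_s: 21.75
position: [0.474, -0.2675, 0.3498]
t 21.75 d/0.5 [-0.0862 -0.003  -0.0003] w/60 [-0.0007 -0.0002 -0.0013] F [ 1.6 -0.2 -2.3] pos [ 0.474  -0.2675  0.3498] grip 0.033239233291755266
```

```bash
python3 -m creep '[{"claw":20,"x":-0.06,"y":-0.003,"z":0,"wx":0,"wy":0,"wz":0},{"claw":20,"x":-0.086,"y":-0.003,"z":0,"wx":0,"wy":0,"wz":-0.001},{"claw":20,"x":-0.086,"y":-0.003,"z":0,"wx":0,"wy":0,"wz":-0.001},{"claw":20,"x":-0.086,"y":-0.003,"z":0,"wx":0,"wy":0,"wz":-0.001}]' | head -2; python3 -c "
from h import *
s,m=snap('wrist','w11.png')
goal((.4665,-.310,.0915),-7.9)
import pickle; pickle.dump(m,open('w11.pkl','wb'))
snap('scene','s11.png')
im=cv2.imread('pics/s11.png');cv2.imwrite('pics/s11z.png',cv2.resize(im[110:260,240:390],None,fx=4,fy=4,interpolation=cv2.INTER_CUBIC))"
```

```text
time_s: 22.15
position: [0.4666, -0.3087, 0.3494]
t 22.2 d/0.5 [-4.700e-03 -1.000e-04  2.058e-01] w/60 [-0.0016 -0.002   0.002 ] F [ 1.6  0.  -2.4] pos [ 0.467  -0.3079  0.3494] grip 0.033149882298505094
```

View pics/w11.png

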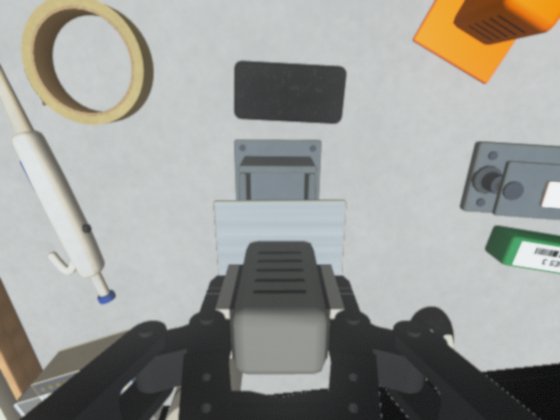

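View pics/s11z.png

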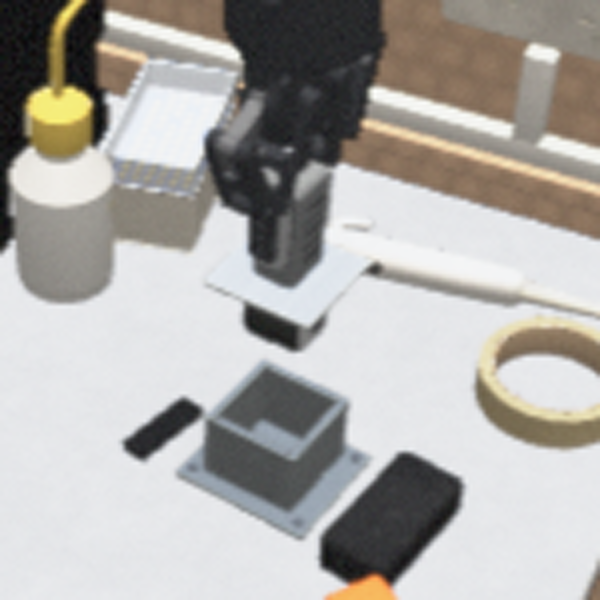

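```bash
python3 -m creep '[{"claw":20,"x":-0.004,"y":0,"z":0.04,"wx":-0.001,"wy":-0.002,"wz":0.001},{"claw":20,"x":-0.004,"y":0,"z":0.09,"wx":-0.001,"wy":-0.002,"wz":0.001},{"claw":20,"x":-0.004,"y":0,"z":0.1,"wx":-0.001,"wy":-0.002,"wz":0.001},{"claw":20,"x":-0.004,"y":0,"z":0.1,"wx":-0.001,"wy":-0.002,"wz":0.001}]' | head -2; python3 -c "
from h import *
goal((.4665,-.310,.0915),-7.9)"
```

```text
time_s: 22.65
position: [0.4671, -0.3078, 0.2987]
t 22.65 d/0.5 [-0.0046 -0.0004  0.1045] w/60 [-0.0026 -0.0014  0.0043] F [-0.2  0.2 -2.1] pos [ 0.4671 -0.3078  0.2987] grip 0.033421194642283686
```

```bash
python3 -m creep '[{"claw":20,"x":-0.006,"y":0,"z":0.01,"wx":-0.002,"wy":-0.002,"wz":0.004},{"claw":20,"x":-0.006,"y":0,"z":0.03,"wx":-0.002,"wy":-0.002,"wz":0.004},{"claw":20,"x":-0.006,"y":0,"z":0.04,"wx":-0.002,"wy":-0.002,"wz":0.004},{"claw":20,"x":-0.006,"y":0,"z":0.04,"wx":-0.002,"wy":-0.002,"wz":0.004}]' | head -2; python3 -c "
from h import *
goal((.4665,-.310,.0915),-7.9)"
```

```text
time_s: 23.05
position: [0.4664, -0.3106, 0.2781]
t 23.05 d/0.5 [0.0013 0.0002 0.0631] w/60 [-0.0019 -0.0001  0.0001] F [-0.2  1.1 -2.7] pos [ 0.4664 -0.3106  0.2781] grip 0.0333121294662718
```

```bash
python3 -m creep '[{"claw":20,"x":0.001,"y":0,"z":0.02,"wx":-0.002,"wy":0,"wz":0},{"claw":20,"x":0.001,"y":0,"z":0.04,"wx":-0.002,"wy":0,"wz":0},{"claw":20,"x":0.001,"y":0,"z":0.052,"wx":-0.002,"wy":0,"wz":0},{"claw":20,"x":0.001,"y":0,"z":0.054,"wx":-0.002,"wy":0,"wz":0},{"claw":20,"x":0.001,"y":0,"z":0.054,"wx":-0.002,"wy":0,"wz":0}]' | head -2; python3 -c "
from h import *
goal((.4665,-.310,.0915),-7.9)"; python3 -m creep '[{"claw":20,"x":0,"y":0,"z":0.003,"wx":0,"wy":0,"wz":0},{"claw":20,"x":0,"y":0,"z":0.006,"wx":0,"wy":0,"wz":0},{"claw":20,"x":0,"y":0,"z":0.006,"wx":0,"wy":0,"wz":0}]' | head -2; python3 -c "
from h import *
goal((.4665,-.310,.0915),-7.9)"
```

```text
time_s: 23.55
position: [0.4663, -0.3101, 0.2506]
t 23.55 d/0.5 [0.0003 0.0004 0.0082] w/60 [-0.0006 -0.0003 -0.    ] F [ 0.5 -0.2 -2.2] pos [ 0.4663 -0.3101  0.2506] grip 0.03305677635066668
time_s: 23.85
position: [0.4664, -0.3101, 0.2476]
t 23.85 d/0.5 [0.0002 0.0003 0.0023] w/60 [-0.0005 -0.0003  0.0001] F [-0.2 -0.2 -2.7] pos [ 0.4664 -0.3101  0.2476] grip 0.03325280897402879
```

```bash
python3 -m creep '[{"claw":20,"x":0,"y":0,"z":0.002,"wx":0,"wy":0,"wz":0},{"claw":20,"x":0,"y":0,"z":0.002,"wx":0,"wy":0,"wz":0},{"claw":20,"x":0,"y":0,"z":0.002,"wx":0,"wy":0,"wz":0}]' | head -2; python3 -c "
from h import *
goal((.4665,-.310,.0915),-7.9)"
```

```text
time_s: 24.15
position: [0.4663, -0.3101, 0.2472]
t 24.15 d/0.5 [0.0003 0.0003 0.0014] w/60 [-0.0001 -0.0002  0.    ] F [-1.5  1.6  4.2] pos [ 0.4663 -0.3101  0.2472] grip 0.03292583828838439
```

```bash
python3 -m creep '[{"claw":85,"x":0,"y":0,"z":0,"wx":0,"wy":0,"wz":0},{"claw":85,"x":0,"y":0,"z":0,"wx":0,"wy":0,"wz":0},{"claw":85,"x":0,"y":0,"z":0,"wx":0,"wy":0,"wz":0},{"claw":85,"x":0,"y":0,"z":0,"wx":0,"wy":0,"wz":0},{"claw":85,"x":0,"y":0,"z":0,"wx":0,"wy":0,"wz":0}]'; python3 -c "
from h import *
goal((.4665,-.310,.0915),-7.9)
snap('wrist','w12.png')"
```

```text
time_s: 24.65
position: [0.4664, -0.3102, 0.2471]
eef_rot: [[0.137, 0.991, -0.0], [0.991, -0.137, 0.0], [0.0, -0.0, -1.0]]
force: [-0.6, -0.0, 0.4]
grip_width: 0.0852
t 24.65 d/0.5 [0.0004 0.0002 0.0013] w/60 [-0.0001 -0.0001 -0.    ] F [-0.6 -0.   0.4] pos [ 0.4664 -0.3102  0.2471] grip 0.08517253947323655
```

View pics/w12.png

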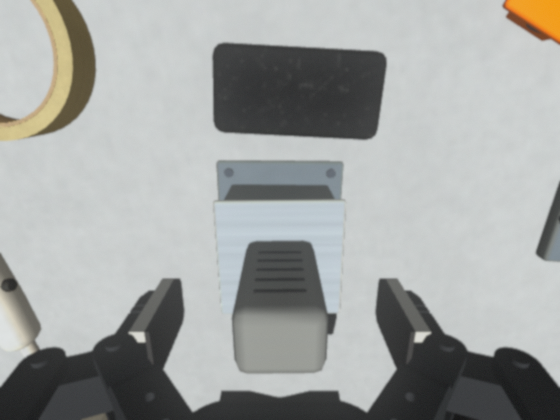

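```bash
python3 -m creep '[{"claw":85,"x":0,"y":0,"z":-0.04,"wx":0,"wy":0,"wz":0},{"claw":85,"x":0,"y":0,"z":-0.12,"wx":0,"wy":0,"wz":0},{"claw":85,"x":0,"y":0,"z":-0.2,"wx":0,"wy":0,"wz":0},{"claw":85,"x":0,"y":0,"z":-0.24,"wx":0,"wy":0,"wz":0},{"claw":85,"x":0,"y":0,"z":-0.24,"wx":0,"wy":0,"wz":0}]' | head -2; python3 -c "
from h import *
goal((.505,-.030,.17),-11.3)
snap('scene','s13.png'); snap('wrist','w13.png')
im=cv2.imread('pics/s13.png');cv2.imwrite('pics/s13z.png',cv2.resize(im[170:370,170:390],None,fx=3,fy=3,interpolation=cv2.INTER_CUBIC))"
```

```text
time_s: 25.2
position: [0.4672, -0.3109, 0.3704]
t 25.2 d/0.5 [ 0.5672 -0.003   0.0895] w/60 [0.0063 0.002  0.0566] F [-0.2 -0.3 -1.1] pos [ 0.4672 -0.3109  0.3704] grip 0.08504026396434754
```

View pics/s13z.png

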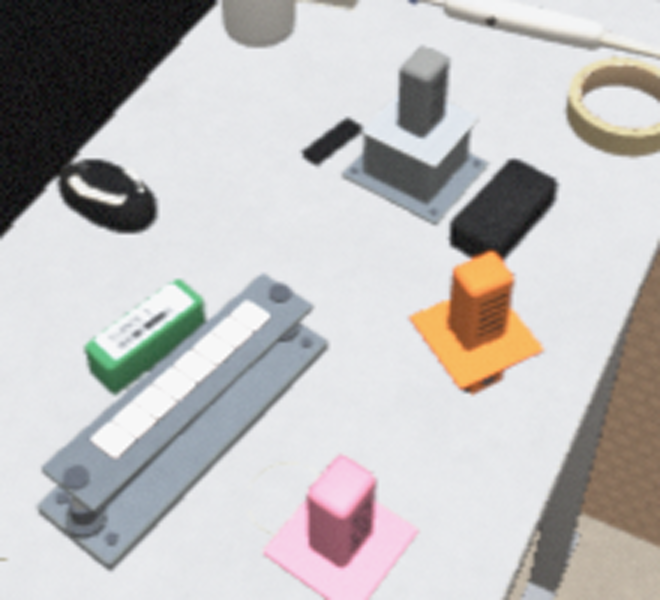

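```bash
python3 -m creep '[{"claw":85,"x":0.1,"y":0,"z":0,"wx":0.006,"wy":0.002,"wz":0.02},{"claw":85,"x":0.2,"y":0,"z":0,"wx":0.006,"wy":0.002,"wz":0.057},{"claw":85,"x":0.3,"y":0,"z":0.02,"wx":0.006,"wy":0.002,"wz":0.057},{"claw":85,"x":0.4,"y":0,"z":0.04,"wx":0.006,"wy":0.002,"wz":0.057},{"claw":85,"x":0.5,"y":0,"z":0.06,"wx":0.006,"wy":0.002,"wz":0.057}]' | head -2;  python3 -c "
from h import *
goal((.505,-.030,.145),-11.3)"
```

```text
time_s: 25.8
position: [0.4994, -0.0635, 0.336]
t 25.8 d/0.5 [ 0.0677 -0.0015  0.0722] w/60 [-0.0087 -0.0016 -0.0006] F [ 1.1 -0.3 -0.5] pos [ 0.4994 -0.0635  0.336 ] grip 0.08490970050364793
```

```bash
python3 -m creep '[{"claw":85,"x":0.067,"y":-0.001,"z":0.05,"wx":-0.008,"wy":-0.001,"wz":0},{"claw":85,"x":0.067,"y":-0.001,"z":0.07,"wx":-0.008,"wy":-0.001,"wz":0},{"claw":85,"x":0.067,"y":-0.001,"z":0.07,"wx":-0.008,"wy":-0.001,"wz":0},{"claw":85,"x":0.067,"y":-0.001,"z":0.07,"wx":-0.008,"wy":-0.001,"wz":0}]' | head -2;  python3 -c "
from h import *
import pickle
s,m=snap('wrist','w14.png'); pickle.dump(m,open('w14.pkl','wb'))
goal((.505,-.030,.145),-11.3)
im=cv2.imread('pics/w14.png');cv2.imwrite('pics/w14z.png',cv2.resize(im[150:290,130:430],None,fx=2.6,fy=2.6,interpolation=cv2.INTER_CUBIC))"
```

```text
time_s: 26.2
position: [0.5046, -0.0318, 0.3003]
t 26.25 d/0.5 [ 0.0043 -0.0007  0.0019] w/60 [-0.0012  0.0005 -0.0034] F [ 0.5 -0.4  1.1] pos [ 0.5049 -0.0322  0.3009] grip 0.0850470203846463
```

View pics/w14z.png

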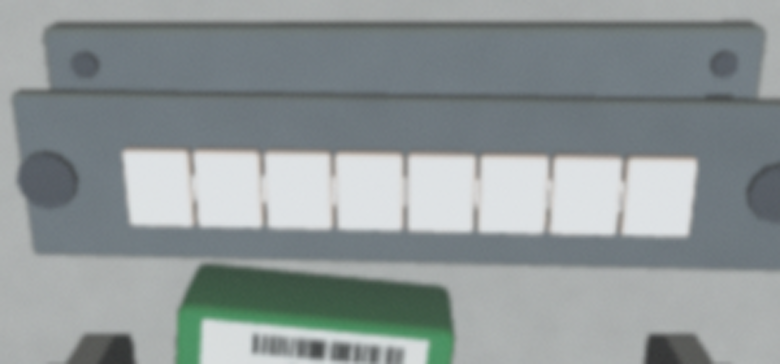

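```bash
python3 -c "
from h import *
print(sense()['time_s'],np.round(sense()['force'],1)); print(sign_off())"
```

```text
26.25 [ 0.5 -0.4  1.1]
the job is handed in; nothing more can be done
None
```

I rolled all eight links down in one pass along the row and one pass back, hung the roller in its holder again, and handed the job in at about 26 s.

- **Force:** the wheel pressed with about 11–16 N, mostly around 14 N, after allowing for a roller weight of roughly 2.7 N. The highest sampled reading was about 16 N downward, or about 18 N including the rolling resistance. I read the force only at the end of each move, so short peaks in between were not seen.
- **Seating:** on the way back the wheel ran on one straight slope (about 0.054 rad, +y end higher). It met almost no rolling resistance, and no link sank further under about 14 N. The last wrist picture shows all eight tops in one straight line.
- **One mismatch:** the cameras gave a drop of about 3.8–4.4 mm per link, and feel gave about 4–5 mm, where 5 mm would be full travel from proud. I put that down to measuring error and to links that may have started partly down. The firm stop on both passes is why I judged them seated.
- **Roller and bench:** the roller is back in its holder, upright, with its flange on the rim. In the pictures I checked, the look-alikes and the other objects stand where they were. The gripper was open and clear of everything at hand-in.

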